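# Put the skittle away and lock the toy chest with the clip

### The arm

A 7-joint arm with a two-finger parallel gripper is mounted at the origin on the work surface. World frame = base frame: x ahead of the robot, y to its left, z up, the work surface at z = 0. Lengths are in m, angles in rad, forces in N, time in s.
With the tool pointing down it reaches from about 0.425 to 0.925 m from the base axis. Payload 6.8 kg.
Tool frame: the origin (TCP) lies at the very end of the fingers, on their centre line; the grasp point (between the pads) lies 19 mm behind it (hold_point_z is the distance from the TCP to the grasp point, in m); z points along the fingers, y is the direction in which the jaws open and shut (so a half turn about z gives the same grasp; the last joint's range is limited). The gripper opens to 85 mm and grips with 20 to 120 N. Pads are 22 mm wide; open, the fingers measure 114 mm over their backs; the gripper's body (76 mm by 85 mm) begins 54 mm behind the grasp point. The pads swing forward as they close: fully open they stand 13 mm farther back than shut.
Start: joints at [1.04, 0.477, 0.022, 1.555, -0.011, 1.109, -0.083], TCP at [0.277, -0.616, 0.194] pointing down, gripper open.
Joint ranges: [-2.96, 2.96], [-0.34, 2.1], [-1.41, 1.46], [0.24, 2.44], [-1.37, 4.51], [0.17, 1.92], [-2.96, 2.96]. Speed limits (rad/s): [2.39, 2.39, 3.14, 3.14, 3.14, 3.14, 3.14].

### API

Orientations are given as a unit quaternion [w, x, y, z].
In Python, from station import get_obs, read_camera, calibration, hand_in, regions_of, hold_point_z gives the robot as it stands.
- The arm moves only by the tool send_rows, never from a script. Its argument "motion" is text: rows parted by semicolons, each of 7 numbers parted by spaces: the shift along the world's x, y, z in cm, then the turn, a rotation vector about the world's x, y, z in degrees, then the closure, from 0 (fully open) to 1 (shut). In form: dx dy dz rx ry rz fingers; .... A call has 1 to 20 rows; each row shifts and turns the pose as measured when the row begins; what a row does not reach is not made up. A row lasts 1/12 s, in which the tool goes at most 41.7 mm and 7.16 degrees, less where a joint would pass 70% of its speed; a pose out of reach is approached as far as the arm can. A call is refused whole if a number of a shift passes 4.17 or a number of a turn 7.16, either way. A call with a gripper value outside its range is refused whole. The fingers move at their own pace and stop on an object; "newtons" is the grip in N (left out, the last holds). Time passes only in rows, so rows that do not move let the fingers close. It gives the time, the measured TCP pose, the force and the opening at its end, in the units of the state.
- get_obs(): the state, without advancing time (a new reading comes with each control period).
- read_camera(name): name is "side" or "top"; returns the picture (480x640x3 uint8, red, green, blue); there is no depth.
- calibration(name): a dict with "mtx" (3x3 intrinsics, pixels), "R" (3x3) and "t" (3): a world point X has camera coordinates R X + t. Camera axes: x right, y down, z forward; pixel columns grow to the right and rows downward; lengths in m; the calibration is good to about 2 mm. A picture is of the moment at which its call begins. calibration takes no time and is no camera call.
- hand_in(): hands the job in, once; it reports no verdict.
Trained networks look in the newest picture that a camera, given by its name, has taken for a name from the list of things; names that differ only in an ending like _2 or _b are one class to them, and where a whole thing is asked for, a point or a joint stands for the part that bears it (a point fixed in the world has none). Each returns a list of dicts, best first, with "conf" (0 to 1); they miss things now and then, are a little off and sometimes report something else, mostly with a low value. They report only what shows in the picture. A call takes as long as a camera call. They do not tell look-alikes from the thing itself.
- regions_of(thing, camera): "region" (480x640 bool, what is visible of it) and "point" ([column, row] in pixels, amid what is visible of it).
The state is a dict: "t": time; "q": joint angles; "joint_vel": joint speeds; "joint_torque": joint torques, N m; "eef_pos": TCP position; "tool_rot": TCP orientation; "contact_force": force on the tool from outside, world axes, zero at the start; "torque": the same for the moment, N m; "gripper_width": opening from 0.0 (shut) to 1.0 (fully open).
Only numpy, scipy, OpenCV 4.12 (cv2) and the standard library are available. Lean on these libraries where they do the work, as an engineer would, in place of code of your own. Each camera call takes 0.05 s, during which the arm holds its last target.

### The job

Put the wooden skittle away: push it down through the sprung flap in the lid of the wooden toy chest so that it drops inside and the flap shuts. Then clip the big white peg over both metal ears at the front of the chest, well onto them, so that the flap is locked shut, and let go. Leave the other toys where they are.

Things in the scene. Friction and masses are not known exactly. Their poses are not given: they have to be found in the camera images.
- chest: Fixed pale-wood toy chest, 150 mm deep (x), 180 mm wide (y), 200 mm tall, closed all round but for the flap in its lid. Origin: centre of its underside, on the bench; x points from its front (with the metal ears, facing the robot) to its back, z up. Its floor is flat and deep enough (190 mm under the lid) for the skittle to lie or stand clear of the flap.
- slot (a point): Centre of the rectangular opening in the chest's lid, level with the lid's top (200 mm above the bench). The opening measures 92 mm along the chest's x and 74 mm along its y, and is shut by a 6 mm wooden flap. Axes as the chest's.
- flap (a joint): Angle of the chest's flap, rad: 0 shut (level), growing to 1.45 as it swings down into the chest. It is hinged along the opening's -y edge (chest axes; the side with the ears). A weak spring (about 0.02 N m, some 0.3 N at the middle of the flap) shuts it again; a thing pushed down on it opens it and it closes behind the thing.
- ears (a point): Middle of the gripping area of two upright aluminium lock ears at the chest's front: 95 mm in front (-x) and 36 mm to -y of its centre, 223 mm above the bench; axes as the chest's. One ear is fixed, the other turns with the flap and leans away to +y as it opens. With the flap shut they lie together as one fin 10 mm thick (along y); clipped together, they lock the flap.
- fin_edge (a point): Middle of the fin's upright front edge, 20 mm in front (-x) of the ears point. The fin sticks out 40 mm from the chest's front and stands from the lid's level (200 mm) to 245 mm above the bench; the fixed ear goes on down to 175 mm. The clip, level, goes on over this edge moving along chest +x, until its mouth point is at the ears point.
- clip_grip (a point): Where to squeeze the big white sprung clip (a peg of two hinged halves, 132 mm long, 30 mm tall, about 55 g, lying with its hinge pin upright): between its levers, half-way up, 50 mm behind the pin. x: from levers to jaws; z: up. The levers are 54 mm across here at rest (64 mm at their ends, 20 mm back); squeezed to the stop (11 N a side) they are parallel, 30 mm across, and the clip is rigid.
- clip_mouth (a point): Point between the clip's jaws, half-way up, 48 mm ahead of the hinge pin, 98 mm ahead of clip_grip, 14 mm behind the jaw tips; same axes. The gap here is 4 mm at rest and about 27 mm with the levers squeezed to the stop; jaws 8 mm thick, 30 mm tall.
- jaw_left (a joint): Opening angle of the clip's left half (+y side), rad: 0 at rest, 0.06 when the jaws hold something 10 mm thick, 0.24 squeezed to the stop.
- jaw_right (a joint): The same for the clip's right half (-y side).
- skittle_mid (a point): Middle (50 mm above the foot) of a loose turned-wood skittle, the only one, standing upright: 100 mm tall, 46 mm across its belly (27 mm up), 22 mm at the neck (66 mm up), round head 31 mm across from 78 to 88 mm up, then tapering to 18 mm at the top. About 180 g. z: up along it. Held by its head it passes foot first through the chest's opening.
- helicopter_mid (a point): Bystander: green plastic toy helicopter, 140 mm long, 110 mm wide, 71 mm tall (point 35 mm up).
- musicbox_mid (a point): Bystander: white plastic press-button musical box, 90 by 70 mm, 50 mm tall (point 25 mm up).
- bowl_mid (a point): Bystander: white ceramic bowl of wooden beads, 120 mm across, 50 mm tall (point 25 mm up).
- keyring_mid (a point): Bystander: steel ring with three grey plastic toy keys, lying flat, 130 mm long, 8 mm tall (point 4 mm up).
- rabbit_mid (a point): Bystander: pink hard silicone rabbit-head teether, 110 mm long, 72 mm wide, lying flat, 26 mm tall (point 13 mm up).
- stacker_mid (a point): Bystander: wooden stacking cone of rings, 100 mm across, 106 mm tall (point 50 mm up).
- mug_mid (a point): Bystander: blue ceramic mug with a handle, 76 mm across, 85 mm tall (point 42 mm up).
Things that resemble listed ones, but are neither listed nor needed, are in the scene too. Leave any black, purple or turquoise look-alike of the part that bears clip_grip alone.

How it is judged:
By the outcome, as a careful person would: the job done as asked, in the order asked, and still so for the second after the job is handed in, with the robot touching nothing.
It also fails if it takes over 54 s, if anything falls off the work surface, if the arm or the gripper's body presses on something with over 40 N, if the wrist force passes 120 N, or if a joint passes its speed limit or range.

## Working session

There is one attempt and no reset: what is moved stays moved. The work goes in short steps, Python scripts to look and compute and a tool call to move; the robot and the scene stay as the last step left them, time stands still between calls to the robot, and variables do not carry over. Pictures are saved under pics/ and viewed, and the job is handed in when it is done.

Besides the shell and the picture viewer there is one more tool, called after ">>>" as a command line: name --argument value ..., lists and objects as JSON in quotes. send_rows: Moves the arm, as the interface text tells. Its arguments: {"type":"object","properties":{"motion":{"type":"string"},"newtons":{"type":"number"}},"required":["motion"]}

```bash
ls; mkdir -p pics; python3 - <<'E'
from station import *
import cv2,numpy as np
o=get_obs();print(o)
for n in ("side","top"):
    im=read_camera(n);cv2.imwrite(f"pics/{n}0.png",im[:,:,::-1]);c=calibration(n);print(n,c)
    print((-c["R"].T@c["t"]))
print(hold_point_z)
E
```

```text
pics
{'t': 0.0, 'q': array([ 1.03987111,  0.47781509,  0.02230022,  1.55644218, -0.01150846,
        1.10931453, -0.08312601]), 'joint_vel': array([ 0.00092402,  0.00063735,  0.00120627, -0.00125164, -0.00066092,
       -0.00024562,  0.00321077]), 'joint_torque': array([-1.01069229e-03, -5.96452689e+01,  1.60771497e+00, -2.81202900e+01,
        1.24225742e-02,  9.35273187e-03,  2.45458416e-06]), 'eef_pos': array([ 0.27671294, -0.61494585,  0.19271888]), 'tool_rot': array([-8.91785114e-04,  9.77732213e-01,  2.09854385e-01, -2.49026068e-04]), 'contact_force': array([-0.27950456,  0.01089811, -1.0280659 ]), 'torque': array([ 0.01748442, -0.01673785,  0.04433432]), 'gripper_width': 0.9992117899327034}
side {'mtx': array([[511.03455907,   0.        , 315.81946269],
       [  0.        , 511.03455907, 239.98984051],
       [  0.        ,   0.        ,   1.        ]]), 'R': array([[-0.84483133, -0.5349713 ,  0.00810754],
       [-0.40231781,  0.6252085 , -0.66877104],
       [ 0.35270441, -0.56826054, -0.74342421]]), 't': array([0.40465266, 0.26869683, 1.37867026])}
[-0.03629832  0.83192993  1.20135277]
top {'mtx': array([[447.83637133,   0.        , 320.37213142],
       [  0.        , 447.83637133, 239.50852436],
       [  0.        ,   0.        ,   1.        ]]), 'R': array([[-0.00124943, -0.99973977, -0.02277775],
       [-0.9869921 ,  0.0048947 , -0.16069426],
       [ 0.16076394,  0.02228068, -0.98674137]]), 't': array([0.02775851, 0.47708276, 1.50044157])}
[ 0.2296947  -0.00801475  1.5578445 ]
0.0187
```

View pics/side0.png

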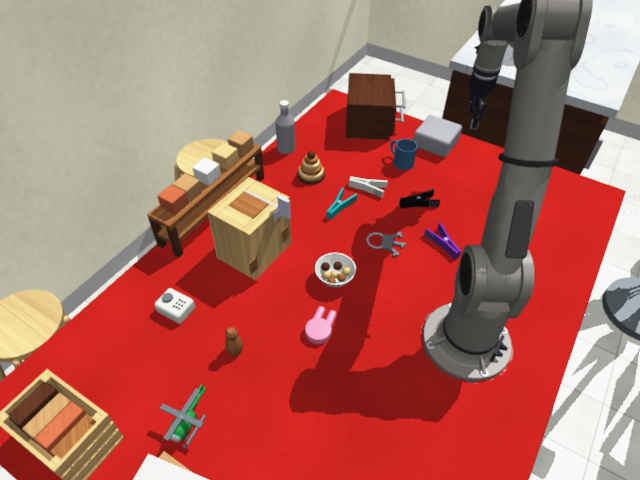

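View pics/top0.png

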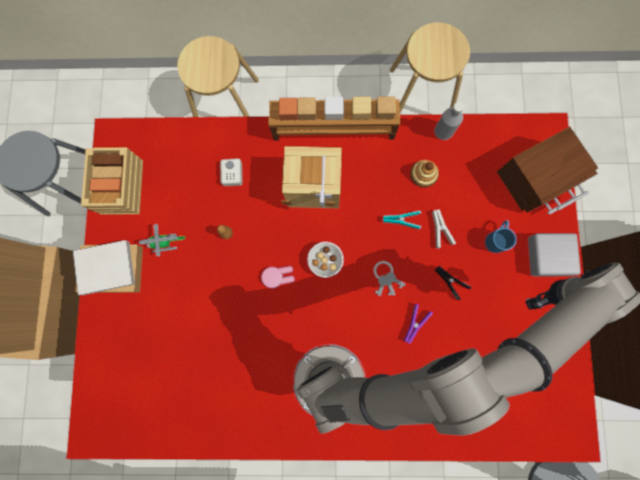

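```bash
cat > h.py <<'E'
from station import *
import cv2,numpy as np
C={n:calibration(n) for n in("side","top")}
def proj(n,X):
    c=C[n];p=c["mtx"]@(c["R"]@np.array(X,float)+c["t"]);return p[:2]/p[2]
def ray(n,uv):
    c=C[n];d=c["R"].T@np.linalg.solve(c["mtx"],[uv[0],uv[1],1.]);return -c["R"].T@c["t"],d
def onz(n,uv,z):
    o,d=ray(n,uv);return o+d*(z-o[2])/d[2]
def tri(a,b):
    (o1,d1),(o2,d2)=ray("side",a),ray("top",b)
    A=np.stack([d1,-d2],1);s=np.linalg.lstsq(A,o2-o1,rcond=None)[0]
    p,q=o1+d1*s[0],o2+d2*s[1];return (p+q)/2,np.linalg.norm(p-q)
def crop(n,im,x0,y0,x1,y1,f,name):
    cv2.imwrite("pics/"+name,cv2.resize(im[y0:y1,x0:x1,::-1],None,fx=f,fy=f,interpolation=cv2.INTER_CUBIC))
E
python3 - <<'E'
from h import *
s=cv2.cvtColor(cv2.imread("pics/side0.png"),4);t=cv2.cvtColor(cv2.imread("pics/top0.png"),4)
a=cv2.resize(s[150:290,190:390],None,fx=4,fy=4,interpolation=2)[:, :, ::-1];cv2.imwrite("pics/a.png",a)
b=cv2.resize(t[130:260,270:470],None,fx=4,fy=4,interpolation=2)[:, :, ::-1];cv2.imwrite("pics/b.png",b)
for th in("skittle_mid","clip_grip","chest","helicopter_mid","keyring_mid","bowl_mid","mug_mid","stacker_mid","musicbox_mid","rabbit_mid"):
  for n in("side","top"):
    for r in regions_of(th,n)[:5]: print(th,n,round(r["conf"],2),np.round(r["point"]),r["region"].sum())
E
```

```text
skittle_mid side 0.59 [234. 344.] 412
skittle_mid top 0.6 [225. 230.] 189
clip_grip side 0.96 [368. 179.] 482
clip_grip side 0.85 [419. 199.] 476
clip_grip side 0.68 [339. 205.] 351
clip_grip side 0.64 [444. 239.] 501
clip_grip top 0.88 [438. 229.] 262
clip_grip top 0.83 [402. 218.] 298
clip_grip top 0.74 [414. 324.] 379
clip_grip top 0.55 [447. 279.] 297
chest side 0.78 [253. 222.] 5952
chest top 0.83 [310. 178.] 3423
helicopter_mid side 0.6 [186. 420.] 1204
helicopter_mid top 0.85 [160. 242.] 468
keyring_mid side 0.76 [387. 245.] 413
keyring_mid side 0.39 [250. 228.] 6028
keyring_mid top 0.9 [386. 279.] 374
bowl_mid side 0.87 [337. 267.] 1131
bowl_mid side 0.73 [377. 181.] 144
bowl_mid top 0.76 [327. 259.] 934
mug_mid side 0.73 [404. 152.] 691
mug_mid top 0.63 [503. 240.] 625
stacker_mid side 0.88 [309. 172.] 651
stacker_mid top 0.78 [426. 176.] 631
stacker_mid top 0.45 [440. 228.] 350
musicbox_mid side 0.79 [173. 306.] 863
musicbox_mid side 0.57 [374. 176.] 171
musicbox_mid top 0.91 [231. 169.] 471
rabbit_mid side 0.84 [320. 327.] 820
rabbit_mid top 0.97 [276. 278.] 515
```

View pics/a.png

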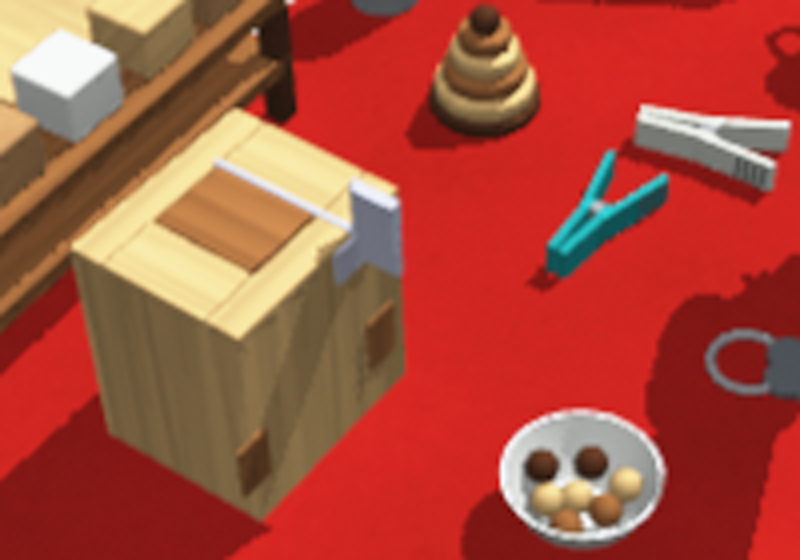

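View pics/b.png

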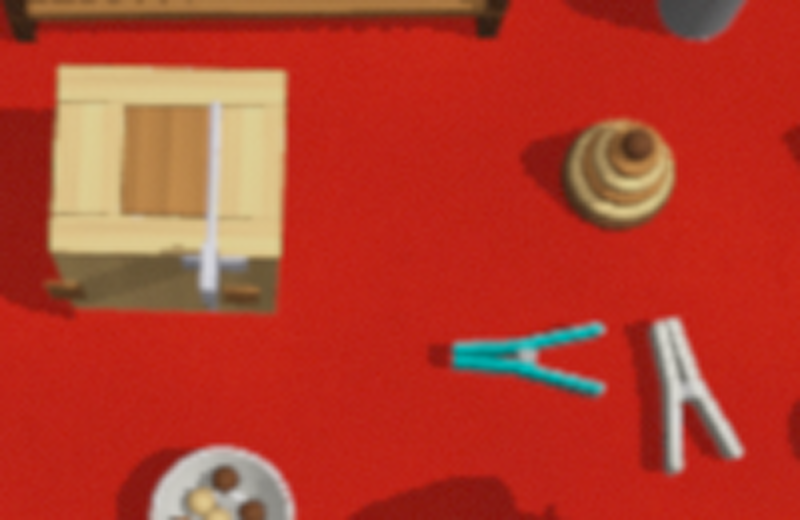

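```bash
python3 - <<'E'
from h import *
b=lambda x,y:(270+x/4-.5+.125,130+y/4-.375)
a=lambda x,y:(190+x/4-.375,150+y/4-.375)
np.set_printoptions(precision=4,suppress=True)
tc=[b(58,66),b(287,70),b(282,256),b(50,250)]
print("lid top");P=[onz("top",p,.2)[:2] for p in tc];print(np.array(P),np.mean(P,0))
sc=[a(235,108),a(398,190),a(235,338),a(72,245)]
Q=[onz("side",p,.2)[:2] for p in sc];print(np.array(Q),np.mean(Q,0))
for X in (P,Q):
  X=np.array(X); e=X[0]-X[1]; e2=X[3]-X[2]; print(np.degrees(np.arctan2(-e[0],e[1])),np.degrees(np.arctan2(-e2[0],e2[1])))
print("fin front top edge",onz("top",b(207,290),.245),onz("side",a(398,196),.245),tri(a(398,196),b(207,290)))
print("clip top: tips,pin,levers");
for p in [b(667,322),b(688,392),b(676,468),b(735,455)]: print(onz("top",p,.03))
print("side", [onz("side",a(*p),.03) for p in [(645,112),(720,125),(785,128),(770,165)]])
# masks
top=cv2.imread("pics/top0.png");sd=cv2.imread("pics/side0.png")
crops=[top[205:255,415:470],sd[165:205,340:395],top[215:250,205:245],sd[320:365,215:255]]
cv2.imwrite("pics/c.png",np.hstack([cv2.resize(c,(380,380),interpolation=2) for c in crops[:2]]))
cv2.imwrite("pics/d.png",np.hstack([cv2.resize(c,(380,380),interpolation=2) for c in crops[2:]]))
E
```

```text
lid top
[[ 0.753   0.1378]
 [ 0.7479 -0.0444]
 [ 0.5957 -0.0392]
 [ 0.6019  0.1423]] [0.6746 0.0491]
[[ 0.7418 -0.0387]
 [ 0.5906 -0.0311]
 [ 0.6008  0.1459]
 [ 0.749   0.1371]] [0.6706 0.0533]
-1.6200118893212068 -1.95130935110923
-92.85743439436409 -93.38576480888585
fin front top edge [0.5576 0.0185 0.245 ] [0.5591 0.0126 0.245 ] (array([0.5556, 0.0182, 0.2514]), np.float64(0.0009404342404177554))
clip top: tips,pin,levers
[ 0.58   -0.3767  0.03  ]
[ 0.5181 -0.3921  0.03  ]
[ 0.4519 -0.3789  0.03  ]
[ 0.4629 -0.4297  0.03  ]
side [array([ 0.5728, -0.3749,  0.03  ]), array([ 0.5101, -0.3952,  0.03  ]), array([ 0.4612, -0.4222,  0.03  ]), array([ 0.4504, -0.3734,  0.03  ])]
```

View pics/c.png

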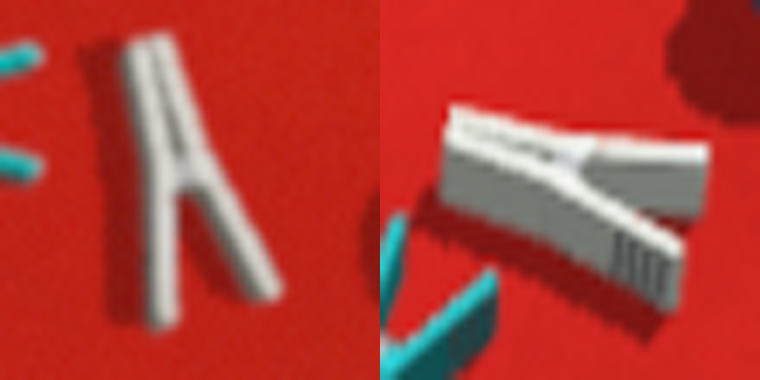

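View pics/d.png

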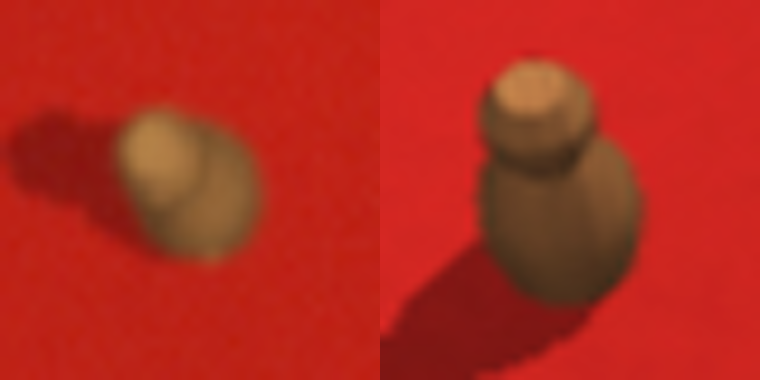

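```bash
python3 - <<'E'
from h import *
from scipy.optimize import least_squares
np.set_printoptions(precision=4,suppress=True)
b=lambda x,y:(270+x/4-.375,130+y/4-.375)
a=lambda x,y:(190+x/4-.375,150+y/4-.375)
L=[(.075,.09,.2),(.075,-.09,.2),(-.075,-.09,.2),(-.075,.09,.2)]
obs=[("top",b(58,66),L[0]),("top",b(287,70),L[1]),("top",b(282,256),L[2]),("top",b(50,250),L[3]),
("side",a(235,108),L[1]),("side",a(398,190),L[2]),("side",a(235,338),L[3]),("side",a(72,245),L[0]),
("side",a(262,518),(-.075,.09,0)),("side",a(404,372),(-.075,-.09,0)),("side",a(110,430),(.075,.09,0)),
("top",b(276,312),(-.075,-.09,0)),
("top",b(207,290),(-.115,-.036,.245)),("top",b(122,106),(.046,.037,.2)),("top",b(122,214),(-.046,.037,.2)),
("side",a(398,196),(-.115,-.041,.245))]
def W(p,X):
    c,s=np.cos(p[2]),np.sin(p[2]);return (p[0]+c*X[0]-s*X[1],p[1]+s*X[0]+c*X[1],X[2])
f=lambda p:np.concatenate([proj(n,W(p,X))-uv for n,uv,X in obs])
r=least_squares(f,[.673,.05,-.04],loss="soft_l1");print("chest",r.x,np.degrees(r.x[2]));print(f(r.x).reshape(-1,2).round(1).tolist())
for nm,X in(("slot",(0,0,.2)),("ears",(-.095,-.036,.223)),("finedge",(-.115,-.036,.223))):print(nm,np.array(W(r.x,X)))
# skittle
print(onz("top",(222,228.8),.095),onz("side",(231.1,330.4),.1),tri((231.1,330.4),(222,228.8)))
print("belly",onz("top",(205+205/9.5,215+190/10.86),.03),onz("side",(215+180/9.5,320+205/8.44),.03))
E
```

```text
chest [ 0.6736  0.0501 -0.0342] -1.9589479937725474
[[0.1, 0.4], [-0.6, 0.7], [-0.6, 0.1], [-0.1, 0.1], [-0.2, -1.1], [-0.2, -1.9], [0.5, -0.9], [-0.8, -0.3], [-0.2, 0.0], [0.3, -0.8], [-0.5, -0.1], [-0.2, 0.7], [0.1, 0.1], [0.3, -0.5], [-0.8, 0.5], [0.5, 0.4]]
slot [0.6736 0.0501 0.2   ]
ears [0.5774 0.0174 0.223 ]
finedge [0.5574 0.018  0.223 ]
[0.5059 0.3536 0.095 ] [0.5017 0.3611 0.1   ] (array([0.5076, 0.3556, 0.0874]), np.float64(0.0005106787975125915))
belly [0.505  0.3532 0.03  ] [0.5033 0.3601 0.03  ]
```

>>> send_rows --motion "0 0 2 0 0 0 0;1 2 2 0 0 6 0;1.8 3.6 2 0 0 6 0;1.8 3.6 2 0 0 6 0;1.8 3.6 1 0 0 6 0;1.8 3.6 1 0 0 6 0;1.8 3.6 1 0 0 6 0;1.8 3.6 0 0 0 6 0;1.8 3.6 0 0 0 6 0;1.8 3.6 0 0 0 6 0" --newtons 40

```text
t: 1.93
eef_pos: [0.4249, -0.3051, 0.3074]
tool_rot: [0.005, 0.769, 0.639, -0.004]
contact_force: [0.4, -1.2, -0.2]
gripper_width: 1.001
```

>>> send_rows --motion "1 3.9 0 0 0 3 0;1 3.9 0 0 0 3 0;1 3.9 0 0 0 3 0;.8 3.9 0 0 0 0 0;.7 3.9 0 0 0 0 0;.5 3.9 0 0 0 0 0;.5 3.9 0 0 0 0 0;.5 3.9 0 0 0 0 0;.4 3.9 0 0 0 0 0;.4 3.9 0 0 0 0 0;.4 3.9 0 0 0 0 0;.4 3.9 0 0 0 0 0;.4 3.9 0 0 0 0 0;.4 3.9 0 0 0 0 0;.4 3.9 0 0 0 0 0;.3 3.5 0 0 0 0 0;0 2 0 0 0 0 0;0 0 0 0 0 0 0"

```text
t: 3.43
eef_pos: [0.5145, 0.3731, 0.312]
tool_rot: [0.009, 0.71, 0.705, 0.0]
contact_force: [-1.1, -0.5, 0.2]
gripper_width: 0.998
```

```bash
cat >> h.py <<'E'
from scipy.spatial.transform import Rotation as Ro
def err(xyz,jaw):
    """jaw: world direction deg of tool y; tool down. prints shift cm and rotvec deg"""
    o=get_obs();q=o["tool_rot"];R=Ro.from_quat([q[1],q[2],q[3],q[0]])
    j=np.radians(jaw);y=np.array([np.cos(j),np.sin(j),0]);z=np.array([0,0,-1.]);x=np.cross(y,z)
    T=Ro.from_matrix(np.stack([x,y,z],1))
    print("t",round(o["t"],2),"pos",np.round(o["eef_pos"],4),"shift cm",np.round((np.array(xyz)-o["eef_pos"])*100,2),"turn deg",np.round(np.degrees((T*R.inv()).as_rotvec()),2),"F",np.round(o["contact_force"],1),"w",round(o["gripper_width"],3))
E
python3 - <<'E'
from h import *
err((.505,.357,.2),-2)
im=read_camera("side");crop("side",im,170,250,330,380,5,"e.png")
E
```

```text
t 3.43 pos [0.5145 0.3731 0.312 ] shift cm [ -0.95  -1.61 -11.2 ] turn deg [ 0.72  0.78 -1.59] F [-1.1 -0.5  0.2] w 0.998
```

View pics/e.png

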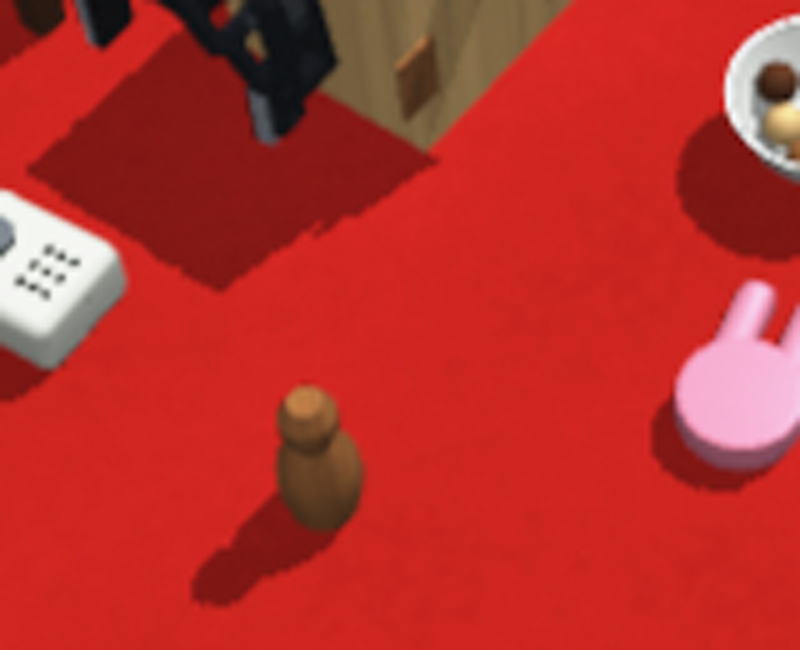

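>>> send_rows --motion "-.5 -.8 -3 .3 .4 -.8 0;-.4 -.8 -3.5 .4 .4 -.8 0;0 0 -3.5 0 0 0 0;0 0 -3 0 0 0 0;0 0 -3 0 0 0 0;0 0 -1.5 0 0 0 0;0 0 0 0 0 0 0"

```text
t: 4.07
eef_pos: [0.5094, 0.3448, 0.1336]
tool_rot: [0.004, 0.724, 0.69, 0.002]
contact_force: [-0.3, -0.1, 0.3]
gripper_width: 0.997
```

```bash
python3 - <<'E'
from h import *
err((.505,.357,.061),-2)
im=read_camera("side");crop("side",im,170,250,330,380,5,"f.png")
im=read_camera("top");crop("top",im,170,170,330,290,5,"g.png")
E
```

```text
t 4.07 pos [0.5094 0.3448 0.1336] shift cm [-0.44  1.22 -7.26] turn deg [0.17 0.46 0.7 ] F [-0.3 -0.1  0.3] w 0.997
```

View pics/f.png

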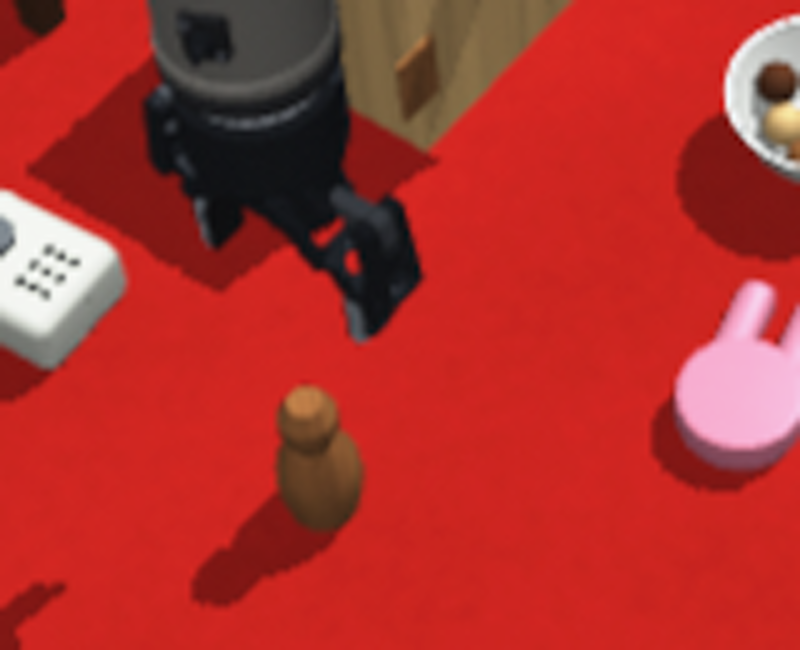

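View pics/g.png

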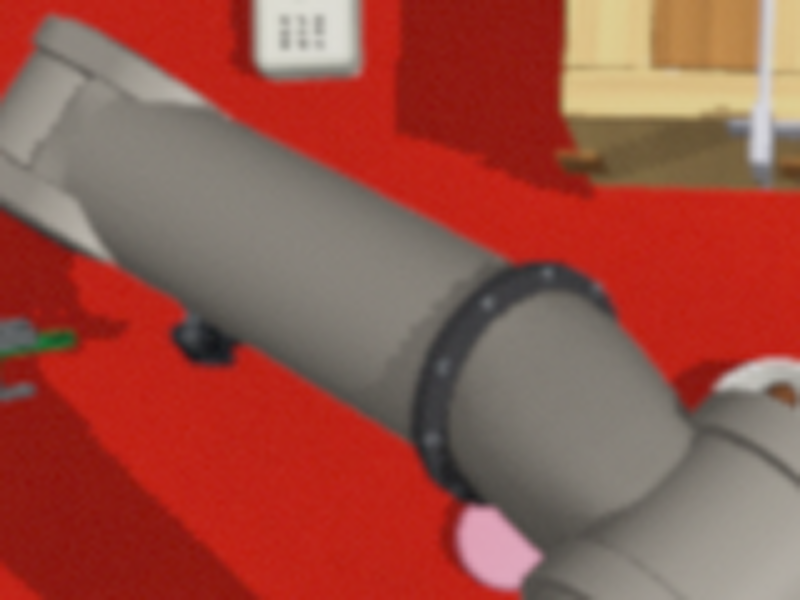

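>>> send_rows --motion "-.3 .8 0 0 0 0 0;0 0 0 0 0 0 0;0 0 0 0 0 0 0"

```text
t: 4.42
eef_pos: [0.5103, 0.3561, 0.1418]
tool_rot: [0.005, 0.724, 0.689, 0.008]
contact_force: [0.7, 0.1, 0.6]
gripper_width: 0.998
```

```bash
python3 - <<'E'
from h import *
err((.505,.357,.061),-2)
E
```

```text
t 4.42 pos [0.5103 0.3561 0.1418] shift cm [-0.53  0.09 -8.08] turn deg [-0.21  0.99  0.84] F [0.7 0.1 0.6] w 0.998
```

>>> send_rows --motion "-.3 0 -2 0 .5 .4 0;-.1 0 -2 0 .3 .3 0;0 0 -2 0 0 0 0;0 0 -1.3 0 0 0 0;0 0 -.5 0 0 0 0;0 0 0 0 0 0 0;0 0 0 0 0 0 0"

```text
t: 5.0
eef_pos: [0.5108, 0.3626, 0.0708]
tool_rot: [0.001, 0.72, 0.694, 0.011]
contact_force: [-1.1, -0.6, -0.1]
gripper_width: 0.998
```

```bash
python3 - <<'E'
from h import *
err((.505,.357,.061),-2)
im=read_camera("side");crop("side",im,170,250,330,380,5,"i.png")
E
```

```text
t 5.0 pos [0.5108 0.3626 0.0708] shift cm [-0.58 -0.56 -0.98] turn deg [-0.81  0.97  0.04] F [-1.1 -0.6 -0.1] w 0.998
```

View pics/i.png

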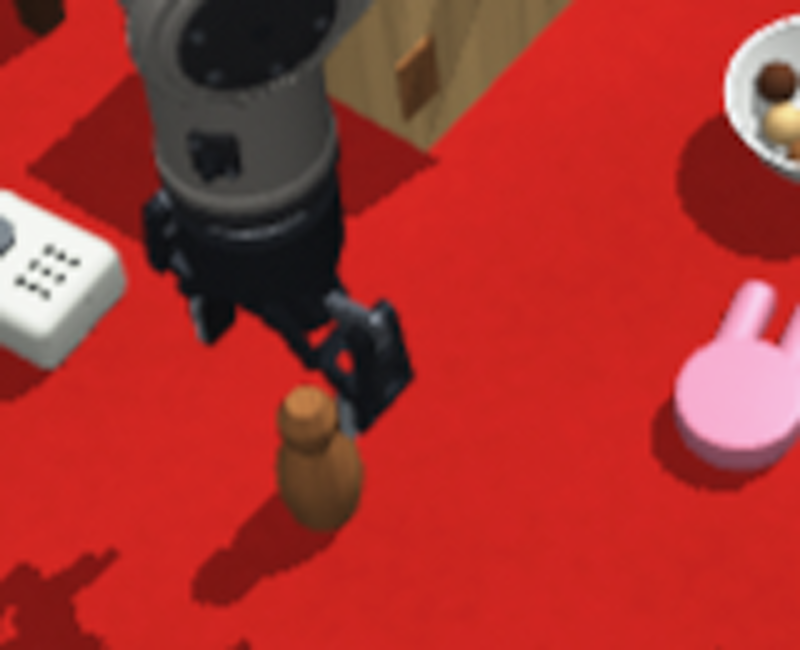

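```bash
python3 - <<'E'
from h import *
for dx in(-.0425,0,.0425):
  for dz in (0,.013):
    p=proj("side",(.511+dx,.3626,.0708+dz)); print(dx,dz,(p-[170,250])*5)
print((proj("side",(.505,.357,.1))-[170,250])*5,(proj("side",(.505,.357,.083))-[170,250])*5)
E
```

```text
-0.0425 0 [362.1767624  465.98829132]
-0.0425 0.013 [359.60785656 452.48250772]
0 0 [295.84610938 426.43716001]
0 0.013 [292.81031352 412.79206266]
0.0425 0 [231.02745067 387.78758904]
0.0425 0.013 [227.54667907 374.01305105]
[305.43428681 392.95712327] [309.30529641 411.10522362]
```

```bash
python3 - <<'E'
from h import *
for dx in(-.0425,.0425):
  for dz in (0,.013,.02):
    p=proj("side",(.5094+dx,.3448,.1336+dz)); print(dx,dz,(p-[170,250])*5)
im=read_camera("side");crop("side",im,200,285,260,345,12,"j.png")
E
```

```text
-0.0425 0 [374.56400958 373.89443597]
-0.0425 0.013 [372.01473915 359.2649696 ]
-0.0425 0.02 [370.62550514 351.29258976]
0.0425 0 [239.31337965 295.58174859]
0.0425 0.013 [235.79383212 280.70136519]
0.0425 0.02 [233.87638444 272.59453995]
```

View pics/j.png

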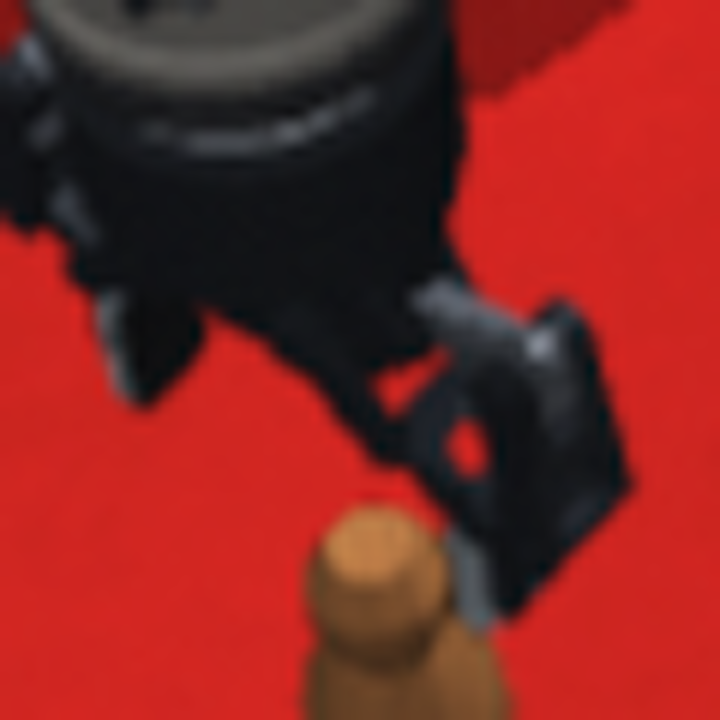

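```bash
python3 - <<'E'
from h import *
s=cv2.imread("pics/side0.png");t=cv2.imread("pics/top0.png")
u=np.array([np.cos(np.radians(-65.8)),np.sin(np.radians(-65.8)),0])
T=np.array([.2767,-.615,.1927])
for im,n,x0,y0 in((s,"side",440,60),(t,"top",510,250)):
  c=cv2.resize(im[y0:y0+90,x0:x0+90],None,fx=6,fy=6,interpolation=2)
  for k in(-.0425,.0425):
    for dz,col in((0,(0,255,0)),(.013,(255,0,0)),(.03,(255,0,255))):
      p=(proj(n,T+k*u+[0,0,dz])-[x0,y0])*6+3; cv2.circle(c,tuple(int(v) for v in p),3,col,-1)
  cv2.imwrite(f"pics/k{n}.png",c)
im=read_camera("top");crop("top",im,170,190,260,280,6,"l.png")
o=get_obs();print(o["eef_pos"])
for k in(-.0425,.0425): print((proj("top",o["eef_pos"]+[k,0,.013])-[170,190])*6)
E
python3 -c "
import cv2,numpy as np
cv2.imwrite('pics/m.png',np.hstack([cv2.resize(cv2.imread('pics/'+f),(266,266)) for f in('kside.png','ktop.png','l.png')]))"
```

```text
[0.51109924 0.36263027 0.0711892 ]
[298.36172963 302.10951117]
[303.62206141 153.21377306]
```

View pics/kside.png

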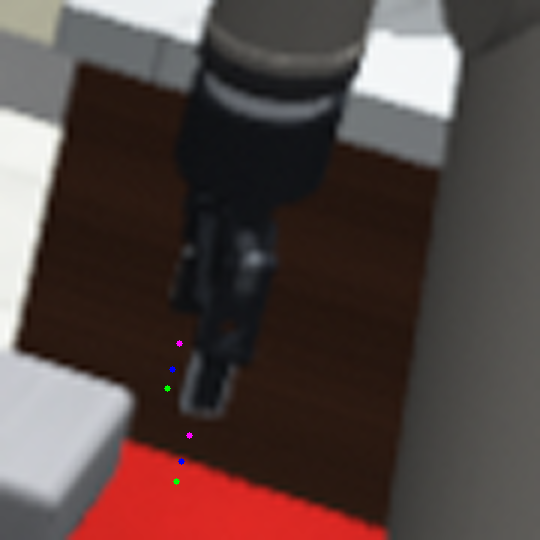

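View pics/m.png

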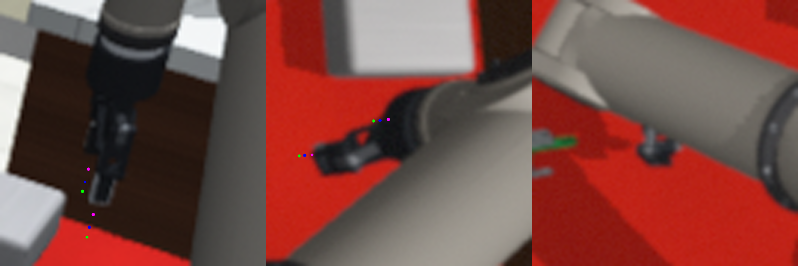

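```bash
python3 -c "
import cv2,numpy as np
cv2.imwrite('pics/n.png',np.hstack([cv2.resize(cv2.imread('pics/'+f),(400,400)) for f in('ktop.png','l.png')]))"
```

```text
(no output)
```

View pics/n.png

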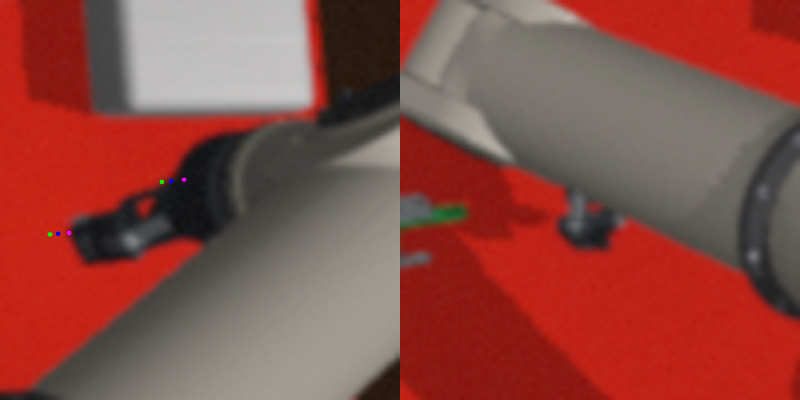

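```bash
python3 - <<'E'
from h import *
def ony(n,uv,y):
    o,d=ray(n,uv);return o+d*(y-o[1])/d[1]
for y in(.3736,.3626,.3516): print(ony("side",(240.4,337.5),y),ony("side",(211.7,318.75),y))
# start: near/far finger tip in both views
def scal(f,x0,y0):return (x0+(f[0]-3)/6,y0+(f[1]-3)/6)
a=scal((205,412),440,60)
b=(510+80/4.444,250+245/4.444)
print(tri(a,b))
E
```

```text
[0.45994461 0.3736     0.12093506] [0.54822443 0.3736     0.13019615]
[0.47185452 0.3626     0.09500484] [0.56225308 0.3626     0.1044882 ]
[0.48376444 0.3516     0.06907463] [0.57628173 0.3516     0.07878025]
(array([ 0.25207777, -0.57581565,  0.24028133]), np.float64(0.004808804407931411))
```

>>> send_rows --motion "0 0 3 0 0 0 .5;0 0 3 0 0 0 1;0 0 0 0 0 0 1;0 0 0 0 0 0 1;0 0 0 0 0 0 1;0 0 0 0 0 0 1;0 0 0 0 0 0 1;0 0 0 0 0 0 1"

```text
t: 5.82
eef_pos: [0.5114, 0.3625, 0.1353]
tool_rot: [0.001, 0.72, 0.694, 0.012]
contact_force: [-0.1, 0.5, 0.4]
gripper_width: 0.004
```

```bash
python3 - <<'E'
from h import *
err((.505,.357,.061),-2)
o=get_obs()
im=read_camera("side")
c=cv2.resize(im[255:345,190:290,::-1],None,fx=7,fy=7,interpolation=2)
for dz in(0,.01,.02,.03,.04):
    p=(proj("side",o["eef_pos"]+[0,0,dz])-[190,255])*7+3;cv2.circle(c,tuple(int(v) for v in p),3,(0,255,0),-1)
cv2.imwrite("pics/o.png",c)
E
```

```text
t 5.82 pos [0.5114 0.3625 0.1353] shift cm [-0.64 -0.55 -7.43] turn deg [-0.88  1.13  0.06] F [-0.1  0.5  0.4] w 0.004
```

View pics/o.png

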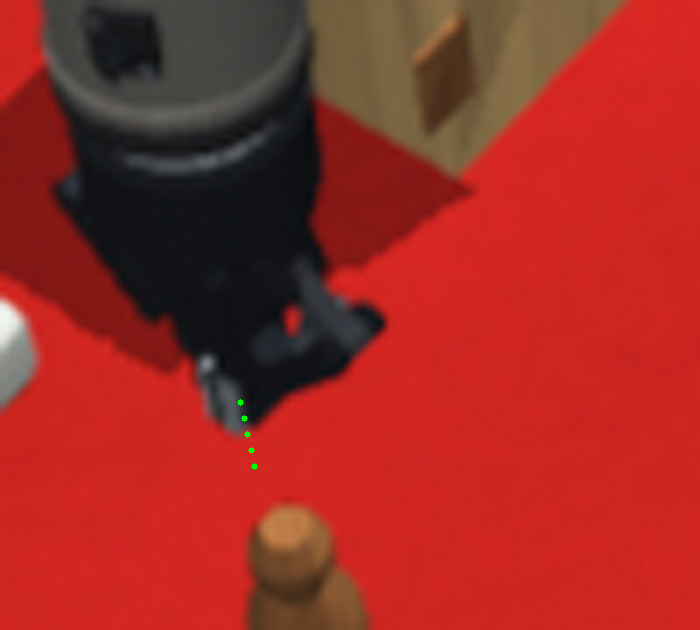

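>>> send_rows --motion "-3 -2 0 0 0 0 1;-3 -2 0 0 0 0 1;-3 -1 -2 0 0 0 1;0 0 -3 0 0 0 1;0 0 -3 0 0 0 1;0 0 -1.5 0 0 0 1;0 0 -.5 0 0 0 1;0 0 0 0 0 0 1;0 0 0 0 0 0 1"

```text
t: 6.62
eef_pos: [0.4156, 0.3086, 0.0289]
tool_rot: [0.0, 0.72, 0.694, 0.01]
contact_force: [-0.8, 0.3, -0.4]
gripper_width: -0.003
```

```bash
python3 - <<'E'
from h import *
err((.42,.30,.0),-2)
o=get_obs()
im=read_camera("side")
p0=proj("side",o["eef_pos"]);x0,y0=int(p0[0])-50,int(p0[1])-60
c=cv2.resize(im[y0:y0+90,x0:x0+100,::-1],None,fx=7,fy=7,interpolation=2)
for dz in(0,.01,.02,.03,.04):
    p=(proj("side",o["eef_pos"]+[0,0,dz])-[x0,y0])*7+3;cv2.circle(c,tuple(int(v) for v in p),3,(0,255,0),-1)
cv2.imwrite("pics/p.png",c)
E
```

```text
t 6.62 pos [0.4156 0.3086 0.0289] shift cm [ 0.44 -0.86 -2.89] turn deg [-0.81  0.89  0.08] F [-0.8  0.3 -0.4] w -0.003
```

View pics/p.png

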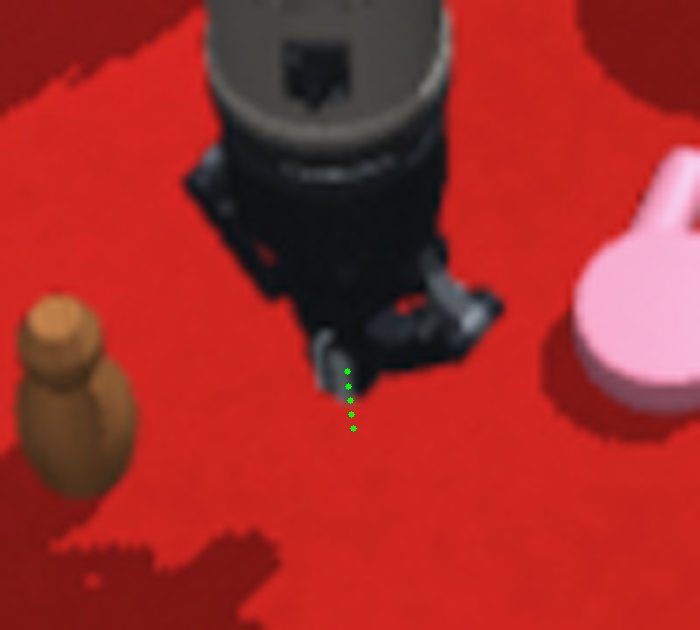

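>>> send_rows --motion "0 0 -1 0 0 0 1;0 0 -.7 0 0 0 1;0 0 0 0 0 0 1;0 0 -.4 0 0 0 1;0 0 0 0 0 0 1"

```text
t: 7.08
eef_pos: [0.4187, 0.3108, 0.0093]
tool_rot: [0.001, 0.72, 0.694, 0.014]
contact_force: [-0.4, 0.7, -0.7]
gripper_width: 0.005
```

>>> send_rows --motion "0 0 -.5 0 0 0 1;0 0 0 0 0 0 1;0 0 0 0 0 0 1"

```text
t: 7.33
eef_pos: [0.4191, 0.3112, 0.004]
tool_rot: [0.001, 0.72, 0.694, 0.014]
contact_force: [-0.1, 0.6, 0.2]
gripper_width: 0.001
```

>>> send_rows --motion "0 0 -.5 0 0 0 1;0 0 0 0 0 0 1;0 0 -.3 0 0 0 1;0 0 0 0 0 0 1"

```text
t: 7.67
eef_pos: [0.4192, 0.3112, -0.0046]
tool_rot: [0.001, 0.72, 0.694, 0.015]
contact_force: [-0.5, -0.2, -0.3]
gripper_width: -0.001
```

```bash
python3 - <<'E'
from h import *
err((.42,.30,.0),-2)
o=get_obs()
im=read_camera("side")
p0=proj("side",o["eef_pos"]);x0,y0=int(p0[0])-50,int(p0[1])-60
c=cv2.resize(im[y0:y0+90,x0:x0+100,::-1],None,fx=7,fy=7,interpolation=2)
for dz in(0,.01,.02,.03,.04):
    p=(proj("side",o["eef_pos"]+[0,0,dz])-[x0,y0])*7+3;cv2.circle(c,tuple(int(v) for v in p),3,(0,255,0),-1)
cv2.imwrite("pics/q.png",c)
E
```

```text
t 7.67 pos [ 0.4192  0.3112 -0.0046] shift cm [ 0.08 -1.12  0.46] turn deg [-1.09  1.26  0.17] F [-0.5 -0.2 -0.3] w -0.001
```

View pics/q.png

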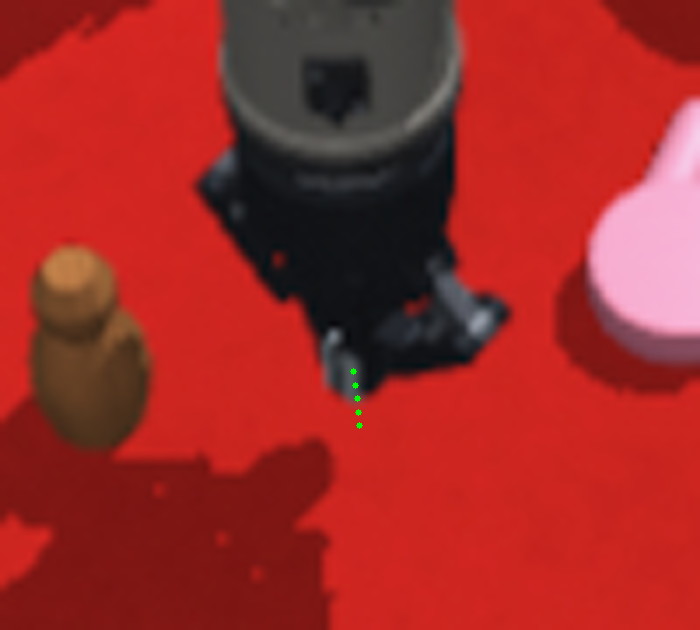

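>>> send_rows --motion "0 0 -.6 0 0 0 1;0 0 0 0 0 0 1;0 0 -.3 0 0 0 1;0 0 0 0 0 0 1"

```text
t: 8.05
eef_pos: [0.4194, 0.3115, -0.0141]
tool_rot: [0.001, 0.72, 0.694, 0.015]
contact_force: [-0.4, 0.3, -0.2]
gripper_width: -0.0
```

>>> send_rows --motion "0 0 -.4 0 0 0 1;0 0 0 0 0 0 1"

```text
t: 8.22
eef_pos: [0.4194, 0.3115, -0.0186]
tool_rot: [0.001, 0.72, 0.694, 0.015]
contact_force: [0.2, 0.2, 0.4]
gripper_width: -0.002
```

>>> send_rows --motion "0 0 -.3 0 0 0 1;0 0 0 0 0 0 1"

```text
t: 8.38
eef_pos: [0.4194, 0.3115, -0.022]
tool_rot: [0.001, 0.72, 0.694, 0.015]
contact_force: [-0.8, -0.1, 0.3]
gripper_width: -0.002
```

>>> send_rows --motion "0 0 -.3 0 0 0 1;0 0 0 0 0 0 1"

```text
t: 8.55
eef_pos: [0.4194, 0.3115, -0.0253]
tool_rot: [0.001, 0.72, 0.694, 0.015]
contact_force: [0.1, 0.2, -0.1]
gripper_width: -0.001
```

```bash
python3 - <<'E'
from h import *
err((.42,.30,.0),-2)
o=get_obs()
im=read_camera("side")
p0=proj("side",o["eef_pos"]);x0,y0=int(p0[0])-50,int(p0[1])-60
c=cv2.resize(im[y0:y0+90,x0:x0+100,::-1],None,fx=7,fy=7,interpolation=2)
for dz in(0,.01,.02,.03,.04):
    p=(proj("side",o["eef_pos"]+[0,0,dz])-[x0,y0])*7+3;cv2.circle(c,tuple(int(v) for v in p),3,(0,255,0),-1)
cv2.imwrite("pics/r.png",c);print(x0,y0)
E
```

```text
t 8.55 pos [ 0.4194  0.3115 -0.0253] shift cm [ 0.06 -1.15  2.53] turn deg [-1.12  1.29  0.16] F [ 0.1  0.2 -0.1] w -0.001
222 296
```

View pics/r.png

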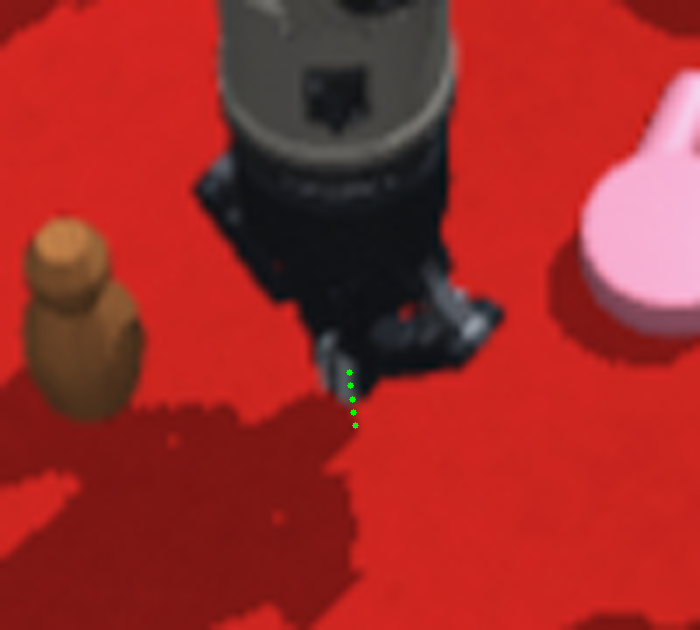

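>>> send_rows --motion "0 0 -.3 0 0 0 1;0 0 0 0 0 0 1"

```text
t: 8.77
eef_pos: [0.4196, 0.3118, -0.0282]
tool_rot: [0.001, 0.72, 0.694, 0.015]
contact_force: [0.3, 0.2, 0.5]
gripper_width: -0.001
```

>>> send_rows --motion "0 0 -.3 0 0 0 1;0 0 0 0 0 0 1"

```text
t: 8.93
eef_pos: [0.4197, 0.3119, -0.0314]
tool_rot: [0.001, 0.72, 0.694, 0.015]
contact_force: [-0.5, -0.2, 0.3]
gripper_width: -0.001
```

>>> send_rows --motion "0 0 -.3 0 0 0 1;0 0 0 0 0 0 1"

```text
t: 9.1
eef_pos: [0.4198, 0.3119, -0.0347]
tool_rot: [0.001, 0.72, 0.694, 0.015]
contact_force: [-0.9, 0.7, 0.0]
gripper_width: -0.002
```

>>> send_rows --motion "0 0 -.3 0 0 0 1;0 0 0 0 0 0 1"

```text
t: 9.27
eef_pos: [0.4201, 0.3122, -0.0373]
tool_rot: [0.001, 0.72, 0.694, 0.016]
contact_force: [-0.3, -0.6, 2.6]
gripper_width: -0.001
```

```bash
python3 - <<'E'
from h import *
err((.42,.30,.0),-2)
o=get_obs();print(o["joint_torque"])
im=read_camera("side")
x0,y0=222,296
c=cv2.resize(im[y0:y0+90,x0:x0+100,::-1],None,fx=7,fy=7,interpolation=2)
for dz in(0,.01,.02,.03,.04):
    p=(proj("side",o["eef_pos"]+[0,0,dz])-[x0,y0])*7+3;cv2.circle(c,tuple(int(v) for v in p),3,(0,255,0),-1)
cv2.imwrite("pics/s.png",c);print(x0,y0)
E
```

```text
t 9.27 pos [ 0.4201  0.3122 -0.0373] shift cm [-0.01 -1.22  3.73] turn deg [-1.16  1.38  0.16] F [-0.3 -0.6  2.6] w -0.001
[ -0.13604089 -50.45033455  -7.14140162 -15.30583084   0.14428706
  -0.57935966  -0.05076406]
222 296
```

View pics/s.png

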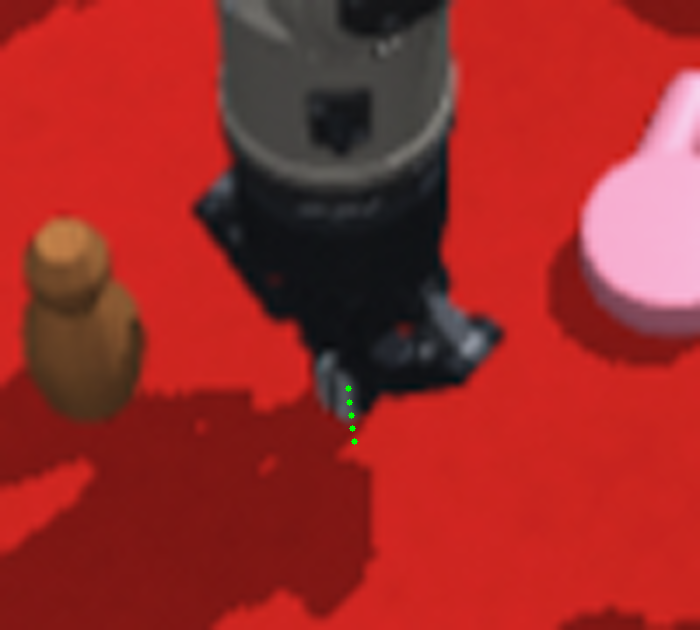

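```bash
python3 - <<'E'
from h import *
for c in [(345,418),(372,405),(335,410),(405,388)]:
    print(c,onz("side",(222+c[0]/7-.43,296+c[1]/7-.43),0.0))
im=read_camera("top");c=crop("top",im,190,200,290,290,7,"u.png")
print(get_obs()["eef_pos"], (proj("top",[.4201,.3122,0])-[190,200])*7)
E
```

```text
(345, 418) [0.41506607 0.3216846  0.        ]
(372, 405) [0.40971113 0.31176704 0.        ]
(335, 410) [0.42019501 0.3209743  0.        ]
(405, 388) [0.40339692 0.29918343 0.        ]
[ 0.42011976  0.31222275 -0.03733694] [345.55058179 403.90077112]
```

View pics/u.png

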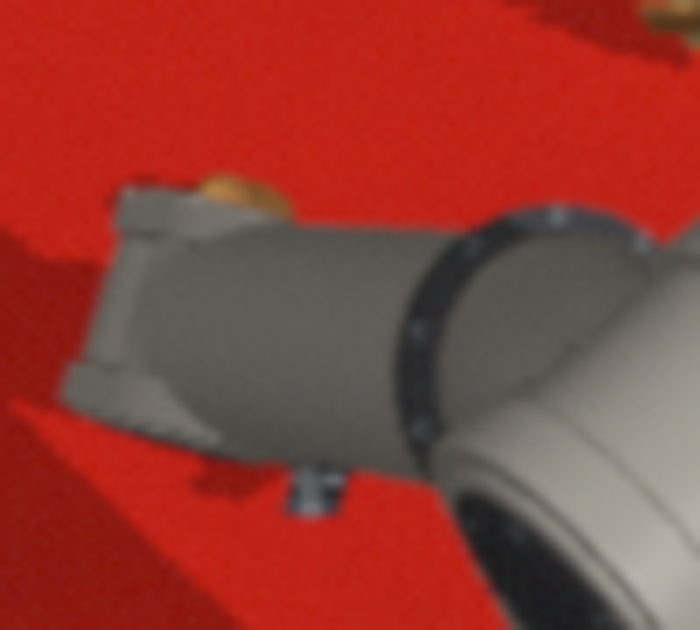

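>>> send_rows --motion "0 0 3 0 0 0 .5;0 0 4 .3 -.4 0 0;0 0 4 .3 -.4 0 0;2 1 4 .3 -.3 0 0;2 1.2 0 0 0 0 0;2 1.2 0 0 0 0 0;2 1 0 0 0 0 0;.5 0 0 0 0 0 0;0 0 0 0 0 0 0;0 0 0 0 0 0 0"

```text
t: 10.2
eef_pos: [0.5038, 0.3545, 0.1153]
tool_rot: [0.002, 0.72, 0.694, 0.027]
contact_force: [-0.5, -0.1, 0.3]
gripper_width: 1.001
```

```bash
python3 - <<'E'
from h import *
err((.505,.357,.0245),-2)
E
```

```text
t 10.2 pos [0.5038 0.3545 0.1153] shift cm [ 0.12  0.25 -9.08] turn deg [-1.95  2.38  0.1 ] F [-0.5 -0.1  0.3] w 1.001
```

>>> send_rows --motion "0 .1 -2 -1 1.2 0 0;.1 .1 -2 -.9 1 0 0;0 0 -2 0 0 0 0;0 0 -1.5 0 0 0 0;0 0 -.7 0 0 0 0;0 0 0 0 0 0 0;0 0 0 0 0 0 0"

```text
t: 10.78
eef_pos: [0.4977, 0.3529, 0.0288]
tool_rot: [0.001, 0.719, 0.695, -0.003]
contact_force: [-1.0, 0.0, 0.3]
gripper_width: 1.002
```

```bash
python3 - <<'E'
from h import *
err((.505,.357,.0245),-2)
im=read_camera("side");crop("side",im,190,285,290,360,7,"v.png")
E
```

```text
t 10.78 pos [0.4977 0.3529 0.0288] shift cm [ 0.73  0.41 -0.43] turn deg [ 0.29 -0.15 -0.1 ] F [-1.   0.   0.3] w 1.002
```

View pics/v.png

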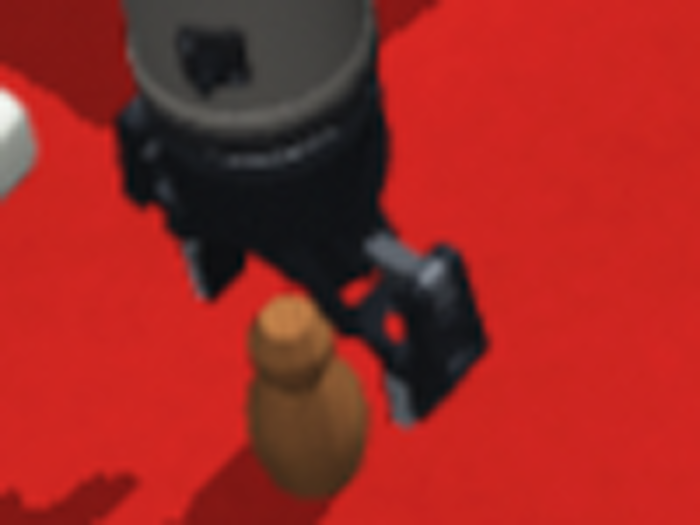

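```bash
python3 - <<'E'
from h import *
f=lambda x,y:(190+x/7-.43,285+y/7-.43)
for c in[(400,424),(210,298)]: print(onz("side",f(*c),.078),onz("side",f(*c),.09))
print("head",onz("side",f(288,343),.085), "foot",onz("side",f(310,475),.005))
E
```

```text
[0.45292342 0.36422381 0.078     ] [0.4476974  0.36921999 0.09      ]
[0.54330629 0.35999267 0.078     ] [0.53711477 0.36503405 0.09      ]
head [0.50399714 0.36249596 0.085     ] foot [0.49984371 0.36928023 0.005     ]
```

>>> send_rows --motion ".5 .5 -.4 0 0 0 0;0 0 0 0 0 0 0;0 0 0 0 0 0 0"

```text
t: 11.08
eef_pos: [0.5045, 0.3593, 0.0273]
tool_rot: [0.001, 0.719, 0.695, -0.001]
contact_force: [-0.2, -0.4, 0.4]
gripper_width: 1.003
```

```bash
python3 - <<'E'
from h import *
err((.504,.358,.0245),-2)
E
```

```text
t 11.08 pos [0.5045 0.3593 0.0273] shift cm [-0.05 -0.13 -0.28] turn deg [ 0.16  0.06 -0.08] F [-0.2 -0.4  0.4] w 1.003
```

>>> send_rows --motion "0 0 -.2 0 0 0 .4;0 0 -.1 0 0 0 1;0 0 0 0 0 0 1;0 0 0 0 0 0 1;0 0 0 0 0 0 1;0 0 0 0 0 0 1" --newtons 40

```text
t: 11.58
eef_pos: [0.5058, 0.3603, 0.0259]
tool_rot: [0.002, 0.719, 0.695, 0.001]
contact_force: [-0.0, -0.3, -2.1]
gripper_width: 0.337
```

```bash
python3 - <<'E'
from h import *
err((.504,.358,.0245),-2)
im=read_camera("side");crop("side",im,190,285,290,360,7,"w.png")
E
```

```text
t 11.58 pos [0.5058 0.3603 0.0259] shift cm [-0.18 -0.23 -0.14] turn deg [ 0.05  0.22 -0.05] F [-0.  -0.3 -2.1] w 0.337
```

View pics/w.png

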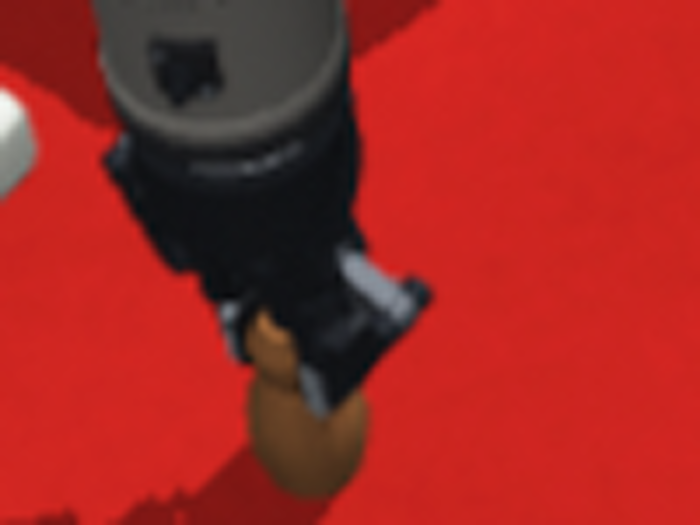

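>>> send_rows --motion "0 0 1 0 0 0 1;0 0 1.5 0 0 0 1;0 0 2 0 0 0 1;0 0 1 0 0 0 1;0 0 0 0 0 0 1" --newtons 60

```text
t: 12.05
eef_pos: [0.5042, 0.3591, 0.0846]
tool_rot: [0.001, 0.719, 0.695, -0.001]
contact_force: [0.2, -0.1, -2.0]
gripper_width: 0.333
```

```bash
python3 - <<'E'
from h import *
err((.504,.358,.0245),-2)
im=read_camera("side");crop("side",im,190,265,290,360,6,"x.png")
E
```

```text
t 12.05 pos [0.5042 0.3591 0.0846] shift cm [-0.02 -0.11 -6.01] turn deg [ 0.16  0.05 -0.09] F [ 0.2 -0.1 -2. ] w 0.333
```

View pics/x.png

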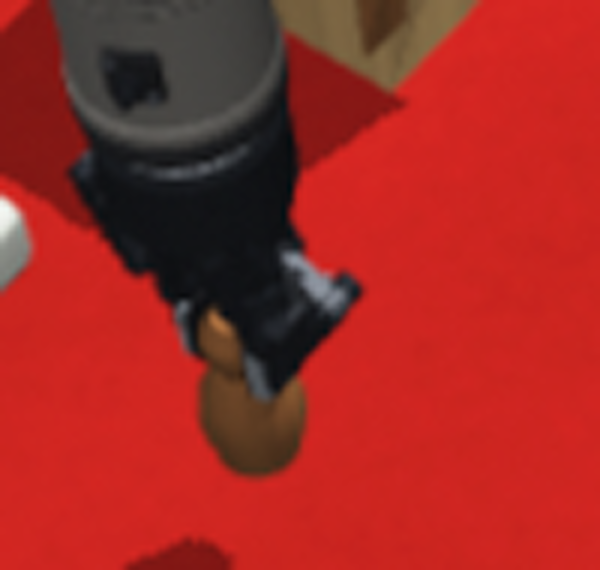

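>>> send_rows --motion "0 0 2 0 0 0 1;0 0 3.5 0 0 0 1;0 0 3.5 0 0 0 1;0 0 3.5 0 0 0 1;1 -2 2.5 0 0 0 1;1.9 -3.4 1.5 0 0 0 1;1.9 -3.4 0 0 0 0 1;1.9 -3.4 0 0 0 0 1;1.9 -3.4 0 0 0 0 1;1.9 -3.4 0 0 0 0 1;1.9 -3.4 0 0 0 0 1;1.5 -2.5 0 0 0 0 1;1 -1.5 0 0 0 0 1;0 0 0 0 0 0 1;0 0 0 0 0 0 1"

```text
t: 13.35
eef_pos: [0.6485, 0.0766, 0.2476]
tool_rot: [0.0, 0.717, 0.698, -0.008]
contact_force: [-0.3, 1.6, -1.7]
gripper_width: 0.335
```

```bash
python3 - <<'E'
from h import *
err((.6736,.052,.25),-2)
im=read_camera("side");crop("side",im,190,120,310,240,5,"y.png")
im=read_camera("top");crop("top",im,250,110,370,230,5,"z.png")
E
```

```text
t 13.35 pos [0.6485 0.0766 0.2476] shift cm [ 2.51 -2.46  0.24] turn deg [ 0.63 -0.62 -0.46] F [-0.3  1.6 -1.7] w 0.335
```

View pics/y.png

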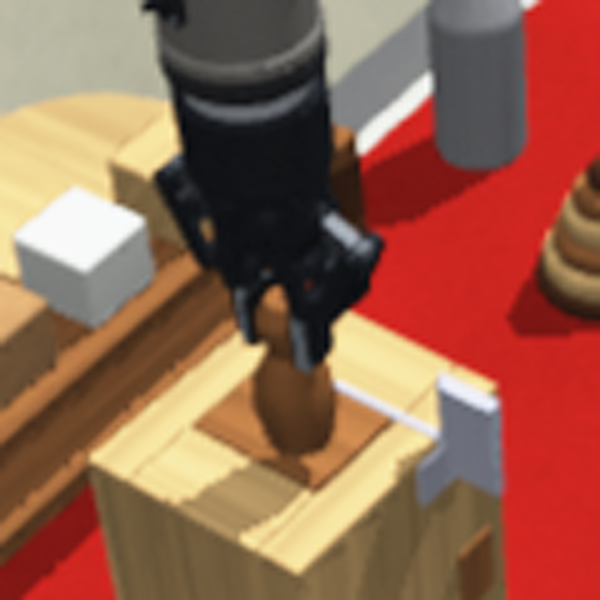

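View pics/z.png

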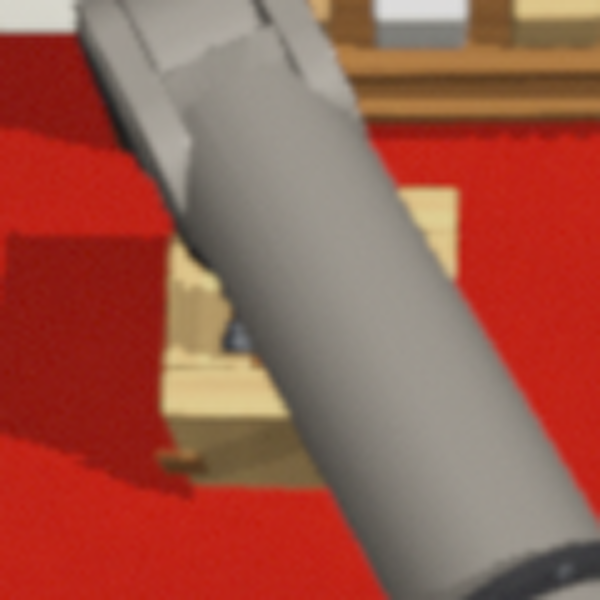

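Skittle is held upright about 2 cm over the flap, at (290,400) in the crop; it needs 2.5 cm +x, 2.5 cm −y.

>>> send_rows --motion "1 -1 0 0 0 0 1;1 -1 0 .3 -.3 0 1;.4 -.4 0 .3 -.3 -.4 1;0 0 0 0 0 0 1;0 0 0 0 0 0 1"

```text
t: 13.87
eef_pos: [0.673, 0.0567, 0.2478]
tool_rot: [-0.0, 0.716, 0.698, 0.001]
contact_force: [0.0, -0.4, -2.1]
gripper_width: 0.332
```

```bash
python3 - <<'E'
from h import *
err((.6736,.052,.25),-2)
im=read_camera("side");crop("side",im,190,120,310,240,5,"y2.png")
# foot location prediction
p=get_obs()["eef_pos"];foot=p+[0,0,-.0259];print((proj("side",foot)-[190,120])*5)
E
```

```text
t 13.87 pos [0.673  0.0567 0.2478] shift cm [ 0.06 -0.47  0.22] turn deg [-0.11  0.04 -0.59] F [ 0.  -0.4 -2.1] w 0.332
[282.67837838 392.71892893]
```

View pics/y2.png

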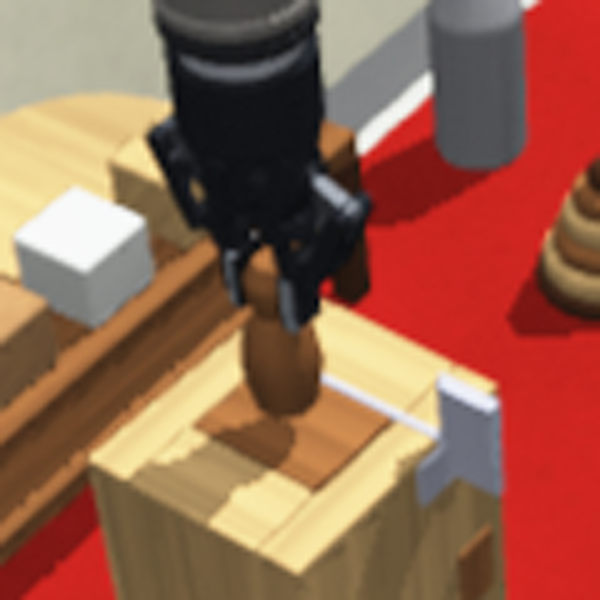

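>>> send_rows --motion "-.1 0 -1.5 0 0 -.3 1;0 0 -1.5 0 0 0 1;0 0 -1 0 0 0 1;0 0 0 0 0 0 1"

```text
t: 14.25
eef_pos: [0.6721, 0.0588, 0.2083]
tool_rot: [0.0, 0.717, 0.697, 0.002]
contact_force: [0.4, -0.0, -2.9]
gripper_width: 0.331
```

>>> send_rows --motion "0 0 -1 0 0 0 1;0 0 -1 0 0 0 1;0 0 -.5 0 0 0 1;0 0 0 0 0 0 1"

```text
t: 14.58
eef_pos: [0.6723, 0.0604, 0.1824]
tool_rot: [0.0, 0.716, 0.698, 0.003]
contact_force: [0.2, -0.4, -1.7]
gripper_width: 0.333
```

```bash
python3 - <<'E'
from h import *
err((.6736,.056,.16),-2)
im=read_camera("side");crop("side",im,190,120,310,240,5,"y3.png")
E
```

```text
t 14.58 pos [0.6723 0.0604 0.1824] shift cm [ 0.13 -0.44 -2.24] turn deg [-0.23  0.31 -0.48] F [ 0.2 -0.4 -1.7] w 0.333
```

View pics/y3.png

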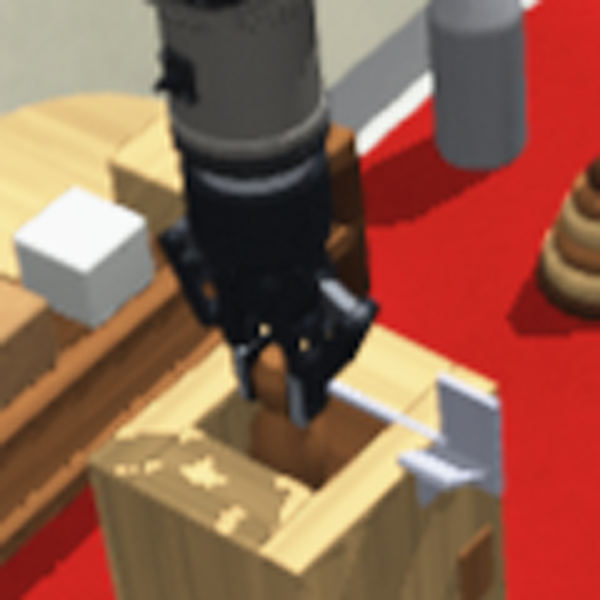

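>>> send_rows --motion "0 -.3 -1 0 0 0 1;0 -.1 -.8 0 0 0 1;0 0 -.3 0 0 0 1;0 0 0 0 0 0 1"

```text
t: 14.97
eef_pos: [0.6732, 0.0562, 0.1607]
tool_rot: [0.001, 0.716, 0.698, 0.004]
contact_force: [0.3, 0.3, -1.3]
gripper_width: 0.331
```

>>> send_rows --motion "0 0 0 0 0 0 .5;0 0 0 0 0 0 .45;0 0 0 0 0 0 .45;0 0 0 0 0 0 .45"

```text
t: 15.3
eef_pos: [0.6742, 0.056, 0.1619]
tool_rot: [0.002, 0.717, 0.697, 0.005]
contact_force: [0.2, -0.2, 1.0]
gripper_width: 0.55
```

```bash
python3 - <<'E'
from h import *
err((.6736,.056,.16),-2)
im=read_camera("side");crop("side",im,190,120,310,240,5,"y4.png")
E
```

```text
t 15.3 pos [0.6742 0.056  0.1619] shift cm [-0.06  0.   -0.19] turn deg [-0.25  0.55 -0.43] F [ 0.2 -0.2  1. ] w 0.55
```

View pics/y4.png

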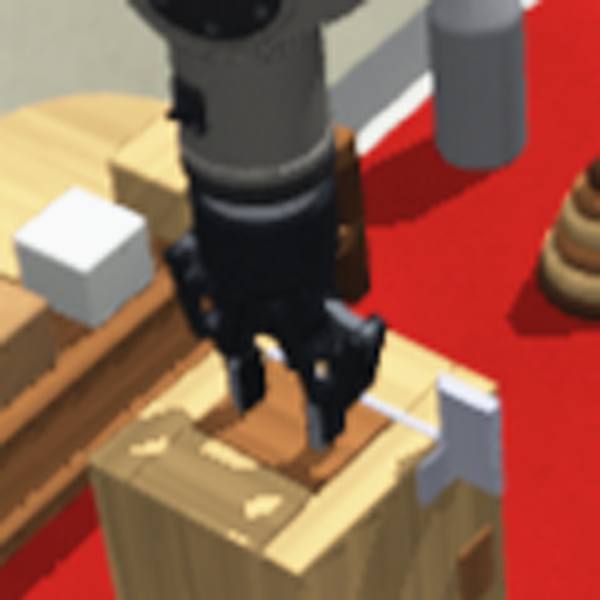

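>>> send_rows --motion "0 0 2 0 0 0 .45;0 0 3 0 0 0 .3;0 0 3 0 0 0 0;0 0 2 0 0 0 0;-1 -2 1 0 0 -5 0;-1.7 -3.8 0 0 0 -6 0;-1.7 -3.8 0 0 0 -6 0;-1.7 -3.8 0 0 0 -6 0;-1.7 -3.8 0 0 0 -6 0;-1.7 -3.8 0 0 0 -6 0;-1.7 -3.8 0 0 0 -6 0;-1.7 -3.8 0 0 0 -6 0;-1.7 -3.8 -1 0 0 -6 0;-1.7 -3.8 -2 0 0 -6 0;-1.7 -3.8 -2 0 0 -6 0;-1.7 -2 -2 0 0 -6 0;0 0 0 0 0 0 0;0 0 0 0 0 0 0" --newtons 40

```text
t: 16.85
eef_pos: [0.4719, -0.3601, 0.2208]
tool_rot: [0.015, 0.992, 0.124, 0.012]
contact_force: [1.3, 0.3, 0.8]
gripper_width: 1.004
```

```bash
python3 - <<'E'
from h import *
err((.472,-.398,.08),-78)
im=read_camera("side");crop("side",im,190,120,310,240,5,"y5.png")
crop("side",im,320,120,440,240,5,"y6.png")
E
```

```text
t 16.85 pos [ 0.4719 -0.3601  0.2208] shift cm [ 1.000e-02 -3.790e+00 -1.408e+01] turn deg [ 1.54  1.57 -2.26] F [1.3 0.3 0.8] w 1.004
```

View pics/y5.png

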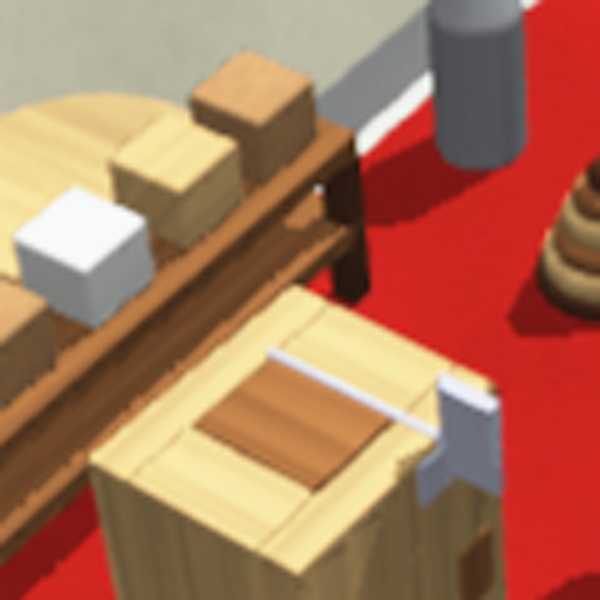

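View pics/y6.png

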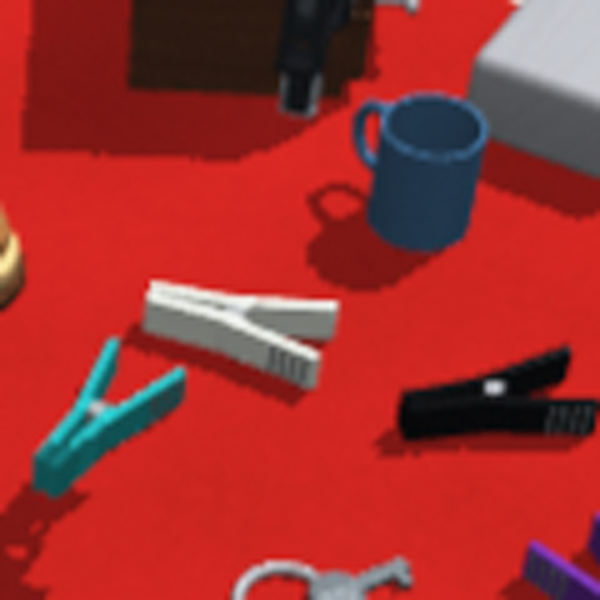

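>>> send_rows --motion "0 -1.2 -2 .5 .5 -.8 0;0 -1.2 -3 .5 .5 -.8 0;0 -.9 -3 .4 .4 -.5 0;0 0 -3 0 0 0 0;0 0 -2 0 0 0 0;0 0 -1 0 0 0 0;0 0 0 0 0 0 0;0 0 0 0 0 0 0"

```text
t: 17.57
eef_pos: [0.4861, -0.3862, 0.0851]
tool_rot: [0.004, 0.993, 0.118, 0.009]
contact_force: [1.1, 0.0, 1.3]
gripper_width: 0.997
```

```bash
python3 - <<'E'
from h import *
err((.472,-.398,-.036),-78)
im=read_camera("side");crop("side",im,320,120,440,240,5,"y7.png")
o=get_obs()["eef_pos"]
for d in(-.0425,.0425):
  u=np.array([np.cos(np.radians(-78)),np.sin(np.radians(-78)),0])*d
  print((proj("side",o+u+[0,0,.0365+.013])-[320,120])*5,(proj("side",[o[0]+u[0],o[1]+u[1],.03])-[320,120])*5)
f=lambda x,y:(320+x/5-.4,120+y/5-.4)
for c in[(149,292),(237,312),(318,352),(338,303)]: print(onz("side",f(*c),.03))
E
```

```text
t 17.57 pos [ 0.4861 -0.3862  0.0851] shift cm [ -1.41  -1.18 -12.11] turn deg [ 0.35  1.12 -1.51] F [1.1 0.  1.3] w 0.997
[269.29126176 243.46032713] [254.85692992 363.95417442]
[304.65828044 165.67484059] [289.10241539 285.96006948]
[ 0.57611998 -0.37037309  0.03      ]
[ 0.5149176  -0.38520881  0.03      ]
[ 0.44936183 -0.37925633  0.03      ]
[ 0.46073257 -0.43129929  0.03      ]
```

View pics/y7.png

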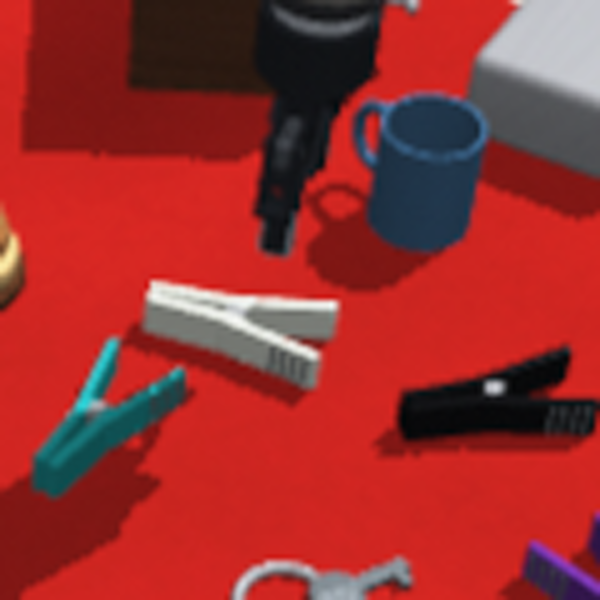

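>>> send_rows --motion "-.6 -.6 -1.5 .2 .6 -.5 0;-.5 -.5 -2 .1 .5 -.5 0;0 0 -2 0 0 0 0;0 0 -1 0 0 0 0;0 0 0 0 0 0 0;0 0 0 0 0 0 0"

```text
t: 18.12
eef_pos: [0.4795, -0.4017, 0.0244]
tool_rot: [0.005, 0.994, 0.109, 0.004]
contact_force: [-0.6, -0.3, -0.3]
gripper_width: 0.998
```

```bash
python3 - <<'E'
from h import *
err((.473,-.398,-.036),-77.5)
im=read_camera("side");crop("side",im,330,140,430,230,7,"y8.png")
E
```

```text
t 18.12 pos [ 0.4795 -0.4017  0.0244] shift cm [-0.65  0.37 -6.04] turn deg [ 0.54  0.57 -0.  ] F [-0.6 -0.3 -0.3] w 0.998
```

View pics/y8.png

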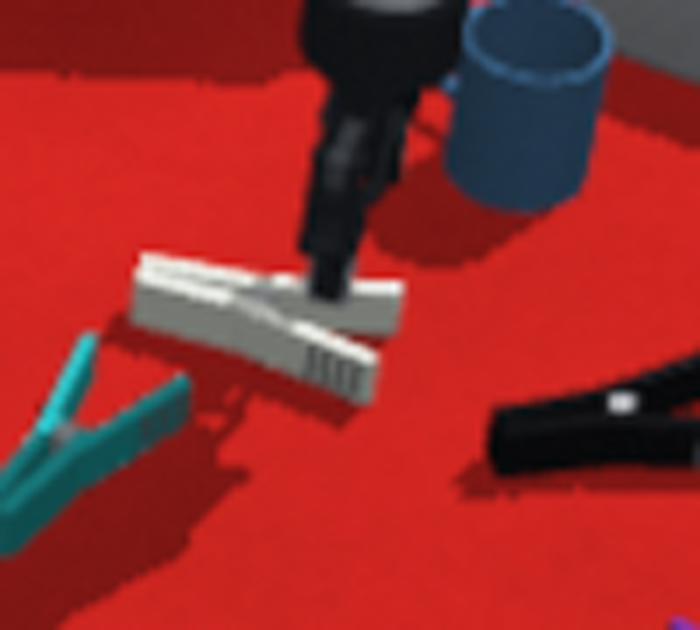

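>>> send_rows --motion "-.5 .4 -1 .3 .3 0 0;0 0 -1 .2 .2 0 0;0 0 -.8 0 0 0 0;0 0 0 0 0 0 0;0 0 0 0 0 0 0"

```text
t: 18.58
eef_pos: [0.4758, -0.3984, -0.0032]
tool_rot: [0.002, 0.994, 0.109, 0.002]
contact_force: [-0.5, 0.3, 0.5]
gripper_width: 0.996
```

```bash
python3 - <<'E'
from h import *
err((.473,-.398,-.036),-77.5)
im=read_camera("side");crop("side",im,330,140,430,230,7,"y9.png")
E
```

```text
t 18.58 pos [ 0.4758 -0.3984 -0.0032] shift cm [-0.28  0.04 -3.28] turn deg [ 0.16  0.24 -0.01] F [-0.5  0.3  0.5] w 0.996
```

View pics/y9.png

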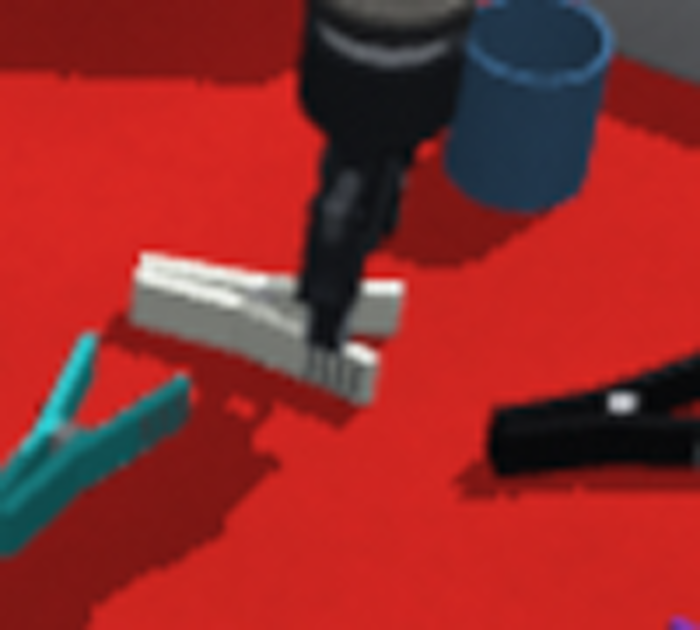

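>>> send_rows --motion "-.3 0 -1.2 0 0 0 0;0 0 -1 0 0 0 0;0 0 -.6 0 0 0 0;0 0 0 0 0 0 0"

```text
t: 18.97
eef_pos: [0.4727, -0.3985, -0.0335]
tool_rot: [0.002, 0.994, 0.109, 0.002]
contact_force: [-0.2, 0.3, -0.3]
gripper_width: 0.999
```

```bash
python3 - <<'E'
from h import *
err((.473,-.398,-.036),-77.5)
im=read_camera("side");crop("side",im,330,140,430,230,7,"z1.png")
E
```

```text
t 18.97 pos [ 0.4727 -0.3985 -0.0335] shift cm [ 0.03  0.05 -0.25] turn deg [ 0.19  0.29 -0.01] F [-0.2  0.3 -0.3] w 0.999
```

View pics/z1.png

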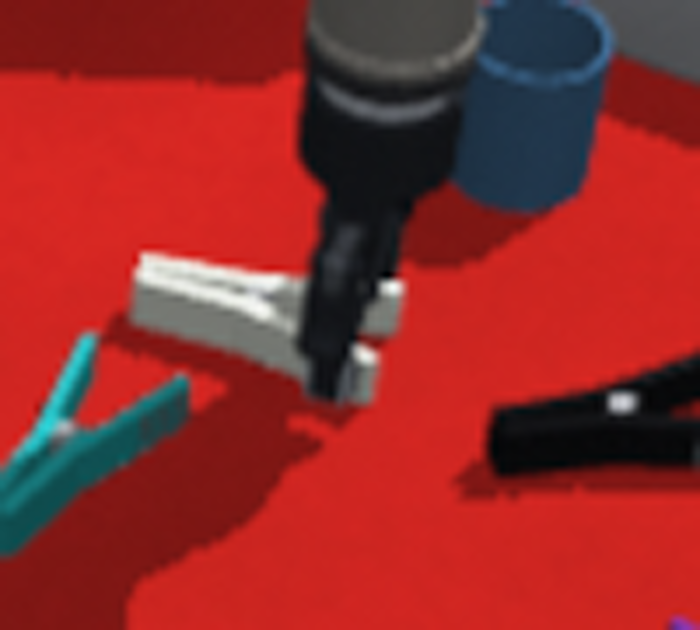

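>>> send_rows --motion "0 0 -.2 0 0 0 .3;0 0 0 0 0 0 .5;0 0 0 0 0 0 .7;0 0 0 0 0 0 1;0 0 0 0 0 0 1;0 0 0 0 0 0 1" --newtons 40

```text
t: 19.52
eef_pos: [0.4749, -0.4016, -0.0312]
tool_rot: [0.005, 0.994, 0.109, 0.004]
contact_force: [0.5, 0.9, -0.3]
gripper_width: 0.328
```

```bash
python3 - <<'E'
from h import *
err((.473,-.398,-.036),-77.5)
im=read_camera("side");crop("side",im,330,140,430,230,7,"z2.png")
E
```

```text
t 19.52 pos [ 0.4749 -0.4016 -0.0312] shift cm [-0.19  0.36 -0.48] turn deg [0.47 0.51 0.04] F [ 0.5  0.9 -0.3] w 0.328
```

View pics/z2.png

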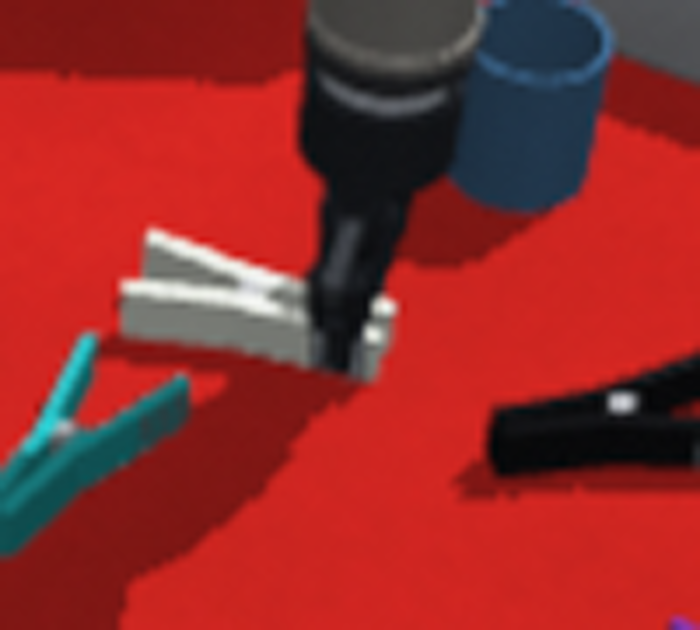

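```bash
python3 - <<'E'
from h import *
f=lambda x,y:(330+x/7-.43,140+y/7-.43)
P=[onz("side",f(*c),.03) for c in[(124,287),(150,237),(375,337),(390,308),(262,290)]]
for p in P: print(p)
t=(P[0]+P[1])/2;l=(P[2]+P[3])/2;d=t-l;print(t,l,np.degrees(np.arctan2(d[1],d[0])),np.linalg.norm(d))
print(l+d/np.linalg.norm(d)*.02)
E
```

```text
[ 0.57558892 -0.35479606  0.03      ]
[ 0.58344248 -0.39437402  0.03      ]
[ 0.45481586 -0.38939049  0.03      ]
[ 0.45833149 -0.41216962  0.03      ]
[ 0.51739519 -0.38975999  0.03      ]
[ 0.5795157  -0.37458504  0.03      ] [ 0.45657367 -0.40078006  0.03      ] 12.02803673928425 0.12570171252702161
[ 0.47613459 -0.39661225  0.03      ]
```

>>> send_rows --motion "0 0 1 -.2 -.2 0 1;0 0 2 0 0 0 1;0 0 2 0 0 0 1;0 0 2 0 0 0 1;0 0 0 0 0 0 1" --newtons 50

```text
t: 19.98
eef_pos: [0.4735, -0.3999, 0.042]
tool_rot: [0.005, 0.994, 0.109, 0.005]
contact_force: [0.3, 0.4, 0.2]
gripper_width: 0.314
```

```bash
python3 - <<'E'
from h import *
err((.473,-.398,-.036),-77.5)
im=read_camera("side");crop("side",im,320,120,420,210,7,"z3.png")
im=read_camera("top");crop("top",im,400,180,500,270,7,"z4.png")
E
```

```text
t 19.98 pos [ 0.4735 -0.3999  0.042 ] shift cm [-0.05  0.19 -7.8 ] turn deg [ 0.57  0.59 -0.02] F [0.3 0.4 0.2] w 0.314
```

View pics/z3.png

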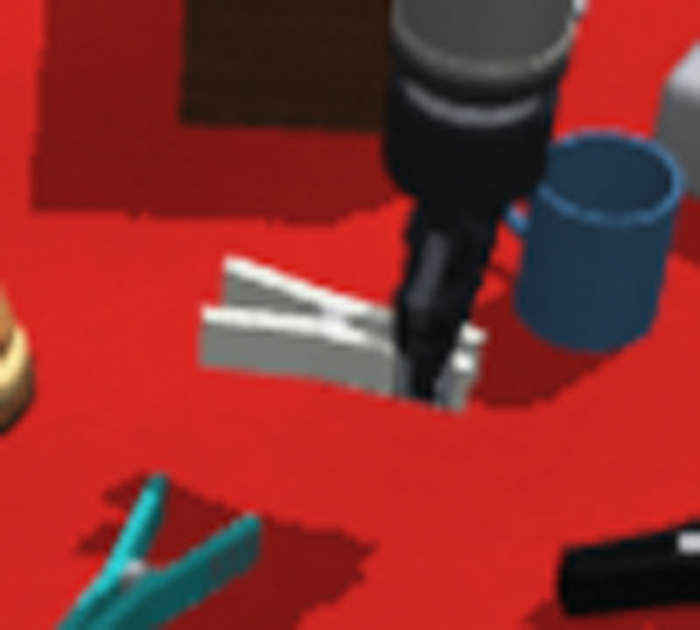

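View pics/z4.png

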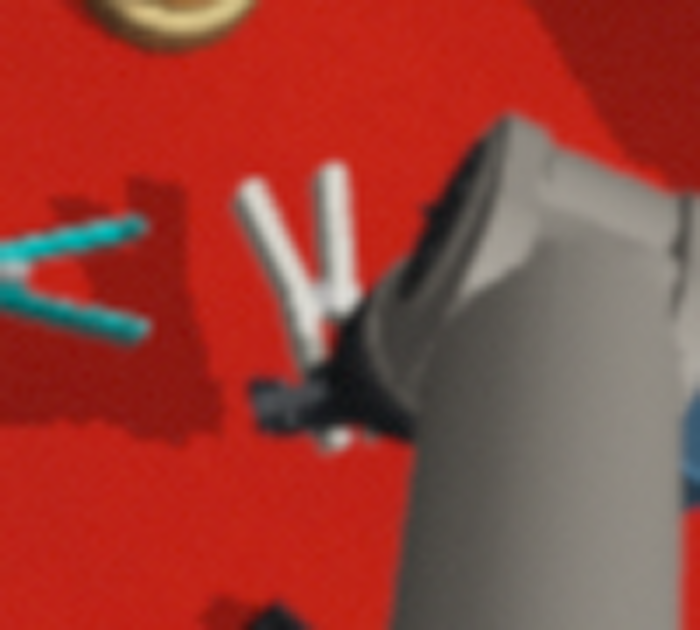

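>>> send_rows --motion "-.5 1 3 -.2 -.2 -1 1;-1 2.5 3.5 0 0 -2 1;-1 3.5 3.5 0 0 -2 1;-1 3.5 2.5 0 0 -2 1;-.7 3.5 1 0 0 -2 1;0 3.5 0 0 0 -2 1;0 3.5 0 0 0 -2 1;0 3.5 0 0 0 -1.5 1;0 3.5 0 0 0 0 1;0 3.5 0 0 0 0 1;0 3 0 0 0 0 1;0 2 0 0 0 0 1;0 0 0 0 0 0 1;0 0 0 0 0 0 1"

```text
t: 21.25
eef_pos: [0.4147, -0.0234, 0.1588]
tool_rot: [0.002, 1.0, -0.025, -0.005]
contact_force: [0.7, -0.1, -0.4]
gripper_width: 0.319
```

```bash
python3 - <<'E'
from h import *
err((.428,.0227,.177),-92)
print(get_obs()["q"])
im=read_camera("side");crop("side",im,230,140,350,240,6,"z5.png")
E
```

```text
t 21.25 pos [ 0.4147 -0.0234  0.1588] shift cm [1.33 4.61 1.82] turn deg [ 0.25 -0.57  0.9 ] F [ 0.7 -0.1 -0.4] w 0.319
[ 0.34136257  0.12625094 -0.46620196  2.14542763  0.07639041  0.89518352
 -1.79140464]
```

View pics/z5.png

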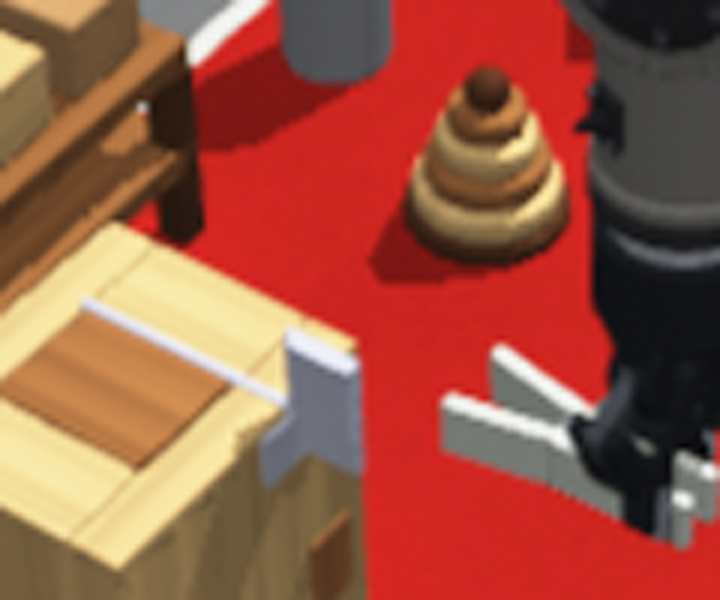

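>>> send_rows --motion ".3 1.5 .7 .1 -.2 .4 1;.3 1.5 .7 .1 -.2 .4 1;.3 1.3 .4 0 0 0 1;0 0 0 0 0 0 1;0 0 0 0 0 0 1"

```text
t: 21.72
eef_pos: [0.424, 0.0195, 0.1776]
tool_rot: [-0.0, 1.0, -0.021, -0.002]
contact_force: [-0.2, -0.5, -0.5]
gripper_width: 0.32
```

```bash
python3 - <<'E'
from h import *
err((.428,.0227,.177),-92)
o=get_obs();p=o["eef_pos"]
im=read_camera("side");c=cv2.resize(im[140:240,230:350,::-1],None,fx=6,fy=6,interpolation=2)
d=np.array([np.cos(np.radians(-2)),np.sin(np.radians(-2)),0]);n=np.array([-d[1],d[0],0])
M=lambda P:tuple(int(v) for v in (proj("side",P)-[230,140])*6+3)
g=p+[0,0,.046]
for P in(g,g+.112*d+.02*n+[0,0,.015],g+.112*d-.02*n+[0,0,.015],g+.112*d+.02*n-[0,0,.015],g+.098*d): cv2.circle(c,M(P),3,(0,255,0),-1)
ears=np.array([.5774,.0174,.223])
for P in(ears,ears-.02*d,ears-.02*d+[0,0,.022],ears-.02*d-[0,0,.048]): cv2.circle(c,M(P),3,(255,0,0),-1)
cv2.imwrite("pics/z6.png",c)
im=read_camera("top");crop("top",im,270,120,370,220,6,"z7.png")
E
```

```text
t 21.72 pos [0.424  0.0195 0.1776] shift cm [ 0.4   0.32 -0.06] turn deg [-0.01 -0.27  0.46] F [-0.2 -0.5 -0.5] w 0.32
```

View pics/z6.png

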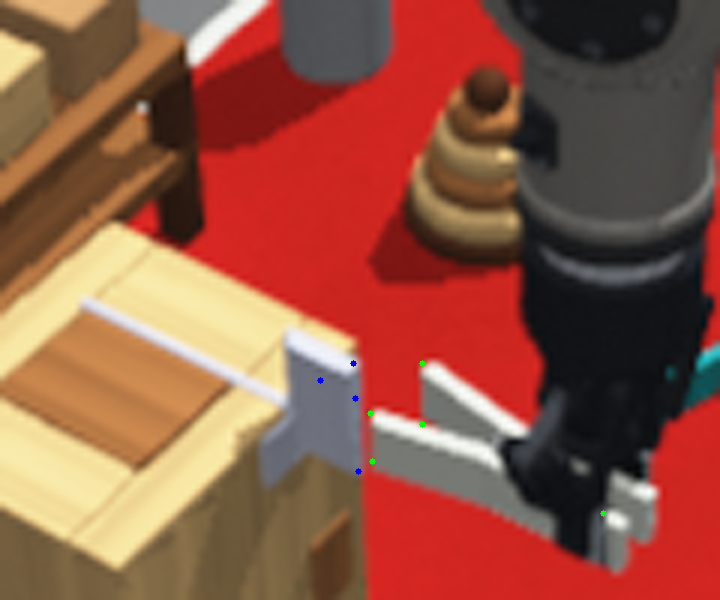

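View pics/z7.png

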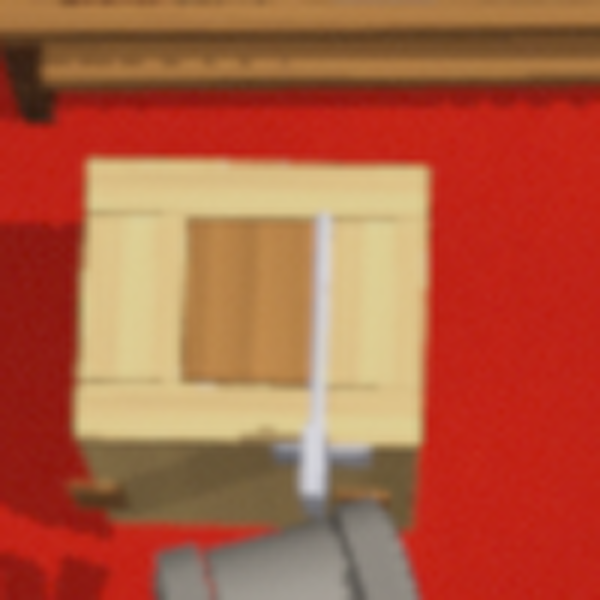

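>>> send_rows --motion ".3 .3 0 0 -.2 .4 1;1 0 0 0 0 0 1;1.2 0 0 0 0 0 1;1 0 0 0 0 0 1;0 0 0 0 0 0 1;0 0 0 0 0 0 1"

```text
t: 22.32
eef_pos: [0.4629, 0.0194, 0.1765]
tool_rot: [0.0, 1.0, -0.02, -0.001]
contact_force: [0.3, 0.4, -0.0]
gripper_width: 0.321
```

```bash
python3 - <<'E'
from h import *
err((.4795,.0208,.177),-92)
im=read_camera("side");crop("side",im,230,140,350,240,6,"z8.png")
E
```

```text
t 22.32 pos [0.4629 0.0194 0.1765] shift cm [1.66 0.14 0.05] turn deg [ 0.03 -0.11  0.34] F [ 0.3  0.4 -0. ] w 0.321
```

View pics/z8.png

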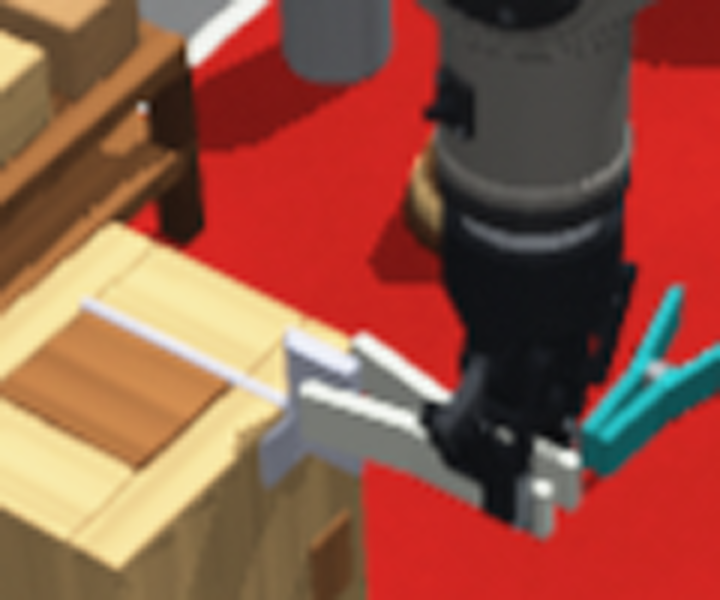

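>>> send_rows --motion ".7 .1 0 0 0 .3 1;.7 0 0 0 0 0 1;.2 0 0 0 0 0 1;0 0 0 0 0 0 1;0 0 0 0 0 0 1"

```text
t: 22.78
eef_pos: [0.48, 0.0204, 0.1762]
tool_rot: [0.0, 1.0, -0.018, -0.001]
contact_force: [-0.4, 1.2, -1.3]
gripper_width: 0.315
```

```bash
python3 - <<'E'
from h import *
err((.4795,.0208,.177),-92)
im=read_camera("side");crop("side",im,230,140,350,240,6,"z9.png")
im=read_camera("top");crop("top",im,270,120,370,220,6,"za.png")
E
```

```text
t 22.78 pos [0.48   0.0204 0.1762] shift cm [-0.05  0.04  0.08] turn deg [ 0.04 -0.15  0.01] F [-0.4  1.2 -1.3] w 0.315
```

View pics/z9.png

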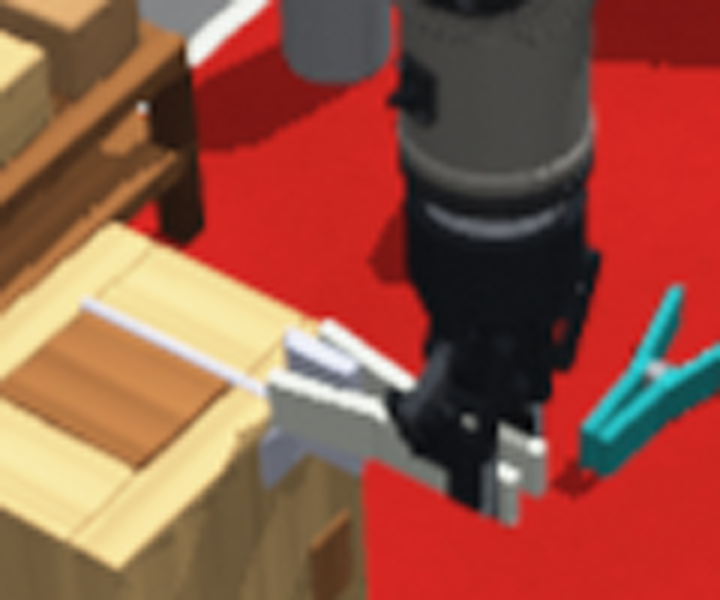

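View pics/za.png

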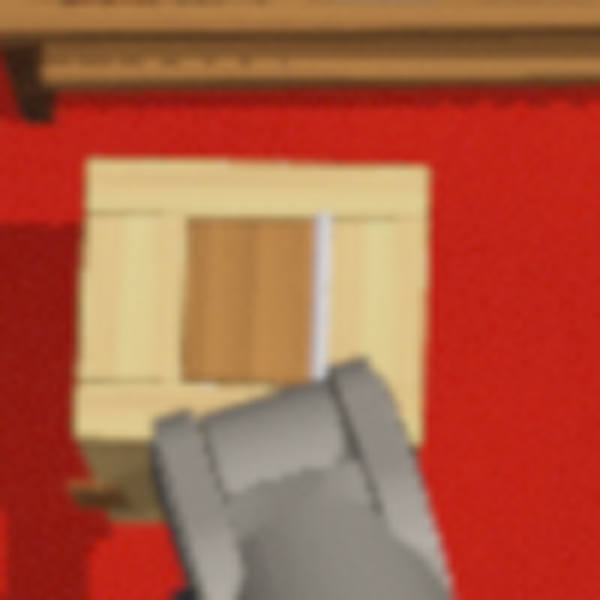

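>>> send_rows --motion "0 0 0 0 0 0 .6;0 0 0 0 0 0 .5;0 0 0 0 0 0 .42;0 0 0 0 0 0 .35;0 0 0 0 0 0 .2;0 0 0 0 0 0 0;0 0 0 0 0 0 0"

```text
t: 23.47
eef_pos: [0.4796, 0.0207, 0.1769]
tool_rot: [0.001, 1.0, -0.017, -0.001]
contact_force: [0.1, -0.5, -0.5]
gripper_width: 0.995
```

```bash
python3 - <<'E'
from h import *
err((.4795,.0208,.177),-92)
im=read_camera("side");crop("side",im,230,140,350,240,6,"zb.png")
E
```

```text
t 23.47 pos [0.4796 0.0207 0.1769] shift cm [-0.01  0.01  0.01] turn deg [ 0.06 -0.08 -0.04] F [ 0.1 -0.5 -0.5] w 0.995
```

View pics/zb.png

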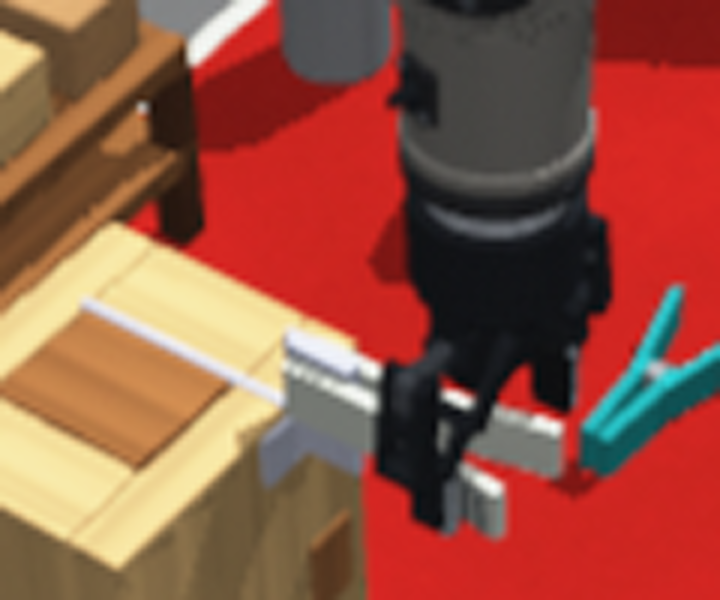

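Clip now holds the fin. Retreat straight up, then back and to the side.

>>> send_rows --motion "0 0 1 0 0 0 0;0 0 2 0 0 0 0;0 0 3 0 0 0 0;0 0 3 0 0 0 0;0 0 3 0 0 0 0;0 -2 1 0 0 0 0;0 -3.5 0 0 0 0 0;0 -3.5 0 0 0 0 0;0 -3.5 0 0 0 0 0;0 -3.5 0 0 0 0 0;0 -3.5 0 0 0 0 0;0 -3.5 0 0 0 0 0;0 -3 0 0 0 0 0;0 -1 0 0 0 0 0;0 0 0 0 0 0 0;0 0 0 0 0 0 0"

```text
t: 24.85
eef_pos: [0.4747, -0.2589, 0.3274]
tool_rot: [0.002, 1.0, -0.013, 0.004]
contact_force: [-0.0, 0.3, -0.2]
gripper_width: 0.999
```

```bash
python3 - <<'E'
from h import *
err((.4795,.0208,.177),-92)
im=read_camera("side");cv2.imwrite("pics/side_end.png",im[:,:,::-1])
c1=cv2.resize(im[140:240,230:350,::-1],(480,400),interpolation=2)
tp=read_camera("top");cv2.imwrite("pics/top_end.png",tp[:,:,::-1])
c2=cv2.resize(tp[140:240,260:340,::-1],(320,400),interpolation=2)
cv2.imwrite("pics/zc.png",np.hstack([c1,c2]))
# model check
d=np.array([np.cos(np.radians(-2)),np.sin(np.radians(-2)),0])
E
```

```text
t 24.85 pos [ 0.4747 -0.2589  0.3274] shift cm [  0.48  27.97 -15.04] turn deg [ 0.19  0.49 -0.5 ] F [-0.   0.3 -0.2] w 0.999
```

View pics/zc.png

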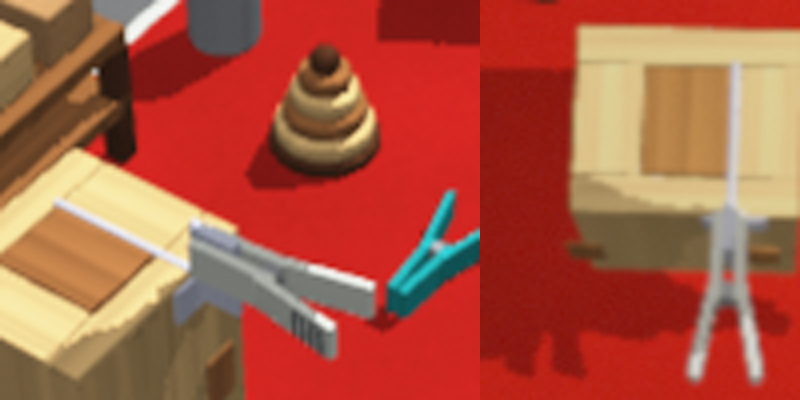

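View pics/top_end.png

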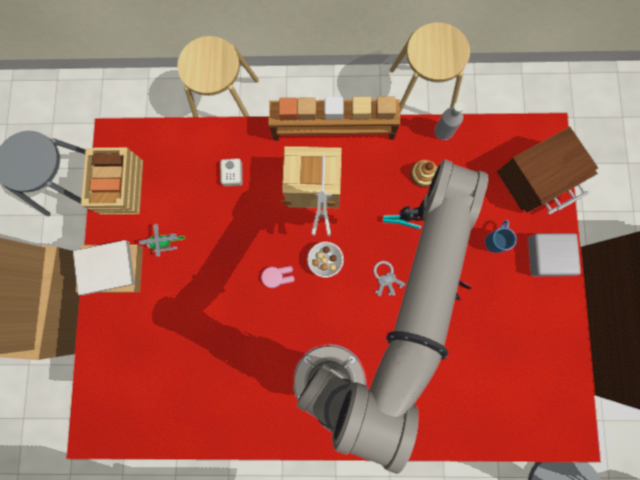

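View pics/side_end.png

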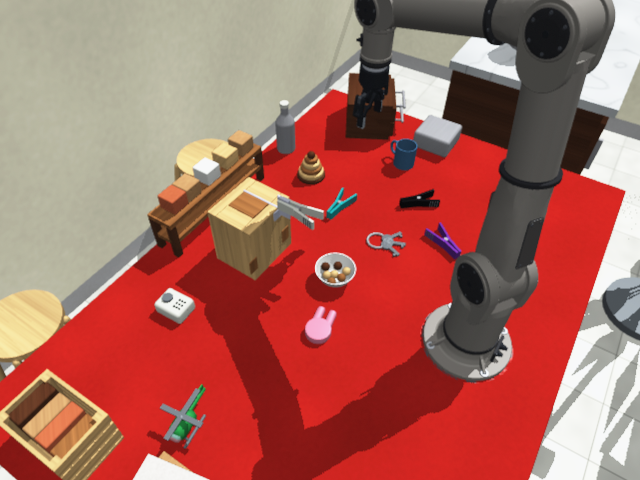

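```bash
python3 -c "
from station import *
print(hand_in())"
```

```text
the job is handed in; nothing more can be done
None
```

The skittle is in the chest with the flap shut, and the white clip is on both ears. I handed the job in at about 25 s of the 54 s.

**What I did:**
- I gripped the skittle by its head and pushed it foot first through the flap. I let go with the fingertips at lid level; it dropped and the flap closed behind it.
- I squeezed the white clip to its stop and slid it level over the fin until its mouth was at the ears point. I then released it and backed the arm well away.

**Last checks:** The end pictures show the flap level, no skittle outside, and the clip level on the fin with its jaw tips at about the chest front. The other toys and the look-alike clips are where they were. The wrist force is about zero.

**What disagreed:**
- **Tool height:** the reported height read about 36 mm too low. The cameras suggested it, and touching the bench with shut fingers confirmed it. I corrected every height for this.
- **Skittle position:** the two cameras differed by about 7 mm on where the skittle stood. I aimed between them and the grip held.
- **Not seen directly:** I could not see the skittle inside the chest, and I did not pull on the clip to test the lock.

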